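Load the caliper pistons into the four-well carrier

ROBOT

A 6-joint arm with a two-finger parallel gripper is mounted at the origin on the work surface. World frame = base frame: x ahead of the robot, y to its left, z up, the work surface at z = 0. Lengths are in m, angles in degrees, forces in N, time in s.
With the tool pointing down it reaches from about 0.35 to 0.875 m from the base axis. Payload 4.2 kg.
Tool frame: the origin (TCP) lies at the very end of the fingers, on their centre line; the grasp point (between the pads) lies 19 mm behind it; z points along the fingers, x is the direction in which the jaws open and shut, and the axes are right-handed (so a half turn about z gives the same grasp; the last joint's range is limited). The gripper opens to 87 mm and grips with 3 to 60 N. Pads are 19 mm wide; open, the fingers measure 117 mm over their backs; the gripper's body (75 mm by 190 mm) begins 51 mm behind the grasp point.
Start: joints at [-54.167, 22.042, 0.453, 0, -68.411, -14.817], TCP at [0.224, -0.583, 0.223] pointing down, gripper open.
Joint ranges: [-179.83, 179.83], [-69.29, 118.12], [-61.27, 80.66], [-181.25, 117.63], [-171.15, -9.14], [-177.46, 177.46]. Speed limits (degrees/s): [159.86, 159.86, 180, 180, 180, 180].

INTERFACE

Orientations are given as a 3x3 rotation matrix whose columns are the frame's x, y, z axes.
In Python, from station import r gives the robot as it stands.
- The arm moves only by the tool move_arm, never from a script. Its argument "series" is a list that holds one entry, the list of rows, each a list of 7 numbers: the shift along the tool's x, y, z in cm, then the turn, a rotation vector about the tool's x, y, z in degrees, then the opening, from -1 (shut) to 1 (fully open). In form: [[[dx, dy, dz, wx, wy, wz, fingers], ...]]. A call has 1 to 12 rows; each row shifts and turns the commanded pose from where the row before left it, along the tool's axes as they then stand; what a row does not reach is not made up. A row lasts 1/8 s, in which the tool goes at most 62.5 mm and 10.7 degrees, less where a joint would pass 70% of its speed; a pose out of reach is approached as far as the arm can. A call is refused whole if a number of a shift passes 6.25 or a number of a turn 10.7, either way. A call with a gripper value outside its range is refused whole. The fingers move at their own pace and stop on an object; the grip force is fixed at half the most. Time passes only in rows, so rows that do not move let the fingers close. It gives the time, the measured TCP pose, the force and the opening at its end, in the units of the state.
- r.sense(): the state, without advancing time (a new reading comes with each control period).
- r.capture(name): name is "scene" or "top"; returns a dict with "color" (384x512x3 uint8, blue, green, red), "fx", "fy", "cx", "cy" (pixels), "rvec" (rotation vector, rad) and "tvec" (3), from world to camera coordinates, as OpenCV has them. Camera axes: x right, y down, z forward; pixel columns grow to the right and rows downward; lengths in m; the calibration is good to about 2 mm. A picture is of the moment at which its call begins. There is no depth.
- r.finish_job(): hands the job in, once; it reports no verdict.
The state is a dict: "time_s": time; "joints": joint angles; "joint_velocities": joint speeds; "effort": joint torques, N m; "tcp_pos": TCP position; "ee_rot": TCP orientation; "wrist_force": force on the tool from outside, world axes, zero at the start; "moment": the same for the moment, N m; "gripper_width": opening from 0.0 (shut) to 1.0 (fully open).
Only numpy, scipy, OpenCV 4.12 (cv2) and the standard library are available. Lean on these libraries where they do the work, as an engineer would, in place of code of your own. Each camera call takes 0.05 s, during which the arm holds its last target.

TASK

Put the three loose nosed pistons, the one lying on the rod rest and the two standing on the bench, one each into the three empty wells of the aluminium carrier, nose up and fully down. Before it goes in, stand the lying piston nose up on the dark steel plate and let go of it, then take it again by the nose. Set the pistons down gently, do not drop them, and leave the piston already in the carrier and everything else on the bench where it is.

Things in the scene. Friction and masses are not known exactly. Their poses are not given: they have to be found in the camera images.
- piston_a_mid (a point): A steel caliper piston, 46 mm long: a round body 34 mm in diameter and 30 mm long, then a narrower round nose 22 mm in diameter and 16 mm long at one end; about 120 g. The point is on its axis, half-way along (23 mm from either end). It stands nose up on the bench; its z axis points to the nose (up). 
- piston_b_mid (a point): A steel caliper piston, 46 mm long: a round body 34 mm in diameter and 30 mm long, then a narrower round nose 22 mm in diameter and 16 mm long at one end; about 120 g. The point is on its axis, half-way along (23 mm from either end). It stands nose up on the bench like the first one; its z axis points to the nose (up). Near these two stands a wider plain piston (44 mm across, 36 mm high, no nose) that is not wanted: leave it.
- piston_c_mid (a point): A steel caliper piston, 46 mm long: a round body 34 mm in diameter and 30 mm long, then a narrower round nose 22 mm in diameter and 16 mm long at one end; about 120 g. The point is on its axis, half-way along (23 mm from either end). Its own x axis runs along it and points to the nose. It lies level, lengthwise on the two rods of the rod rest, its axis 25 mm above the bench, the nose towards the robot's right or thereabouts.
- piston_d_mid (a point): A steel caliper piston, 46 mm long: a round body 34 mm in diameter and 30 mm long, then a narrower round nose 22 mm in diameter and 16 mm long at one end; about 120 g. The point is on its axis, half-way along (23 mm from either end). It already stands nose up in the fourth well of the carrier (not one of well0 to well2); leave it there.
- rest: Rod rest, fixed: a wooden strip 60 x 26 x 4 mm with two steel rods 8 mm thick along its length (its x axis), 18 mm apart, their tops 10 mm above the bench; narrower than the piston, whose sides overhang it. Origin at the bench, under its centre.
- plate_top (a point): Dark steel plate lying fixed on the bench, 120 x 120 mm, 12 mm thick; the point is the centre of its flat top, x and y along its edges.
- carrier: Aluminium carrier, fixed: a block 134 x 134 mm and 32 mm high with four round wells at (+-31, +-31) mm from its centre, in a square 62 mm apart, each 40 mm in diameter and 24 mm deep with a 2 mm chamfer (floor 8 mm above the bench). A seated piston stands 22 mm out of the block: the nose and 6 mm of body. Origin at the bench, under its centre.
- well0 (a point): Centre of the mouth of an empty well, level with the carrier's top, 32 mm above the bench; at (+31, +31) mm in the carrier's frame.
- well1 (a point): Centre of the mouth of an empty well, 32 mm above the bench; at (+31, -31) mm in the carrier's frame.
- well2 (a point): Centre of the mouth of an empty well, 32 mm above the bench; at (-31, -31) mm in the carrier's frame.
- big_piston: Bystander: plain steel piston without nose, 44 mm in diameter, 36 mm high, standing. Origin at the centre of its underside.
- boot: Bystander: black rubber ring, 48 mm across, 10 mm high, lying flat. Origin at the centre of its underside.
- wrench: Bystander: steel wrench 180 mm long lying on the bench along its x axis.
- brush: Bystander: small brush lying on the bench along its x axis.
Things that resemble listed ones, but are neither listed nor needed, are in the scene too. What is shaped like the part that bears piston_b_mid but pink is not meant. There is more than one size of the carrier; the job needs the larger.

How it is judged (in metres and radians):
On the way, in this order (a step that is already met when the one before it is completed fails the run):
1. the piston that lay on the rod rest stands nose up on the steel plate, let go of and at rest (angle between piston_c_mid's own x axis and vertical below 0.1 rad and z of piston_c_mid in the frame of plate_top between 0.02 and 0.026 m and horizontal distance between piston_c_mid and plate_top below 0.08 m and contact force between the fingers and piston_c below 0.1 N and linear speed of piston_c below 0.03 m/s), for 0.2 s.
2. that piston is held by its nose, nose up, and lifted clear of the plate (the grasp point at least 10 mm from its mid-point towards the nose) (contact force between the fingers and piston_c above 1 N and x of the grasp point in the frame of piston_c_mid above 0.01 m and angle between piston_c_mid's own x axis and vertical below 0.35 rad and z of piston_c_mid in the frame of plate_top above 0.035 m), for 0.1 s.
At the end, for the whole second after the job is handed in: each of the wells well0, well1 and well2 holds one of the three pistons, nose up (within 7 degrees), fully down on the well's floor (within about 4 mm) and within 6 mm of the well's axis, at rest and let go of; the piston in the fourth well is still there (within 8 mm) (((horizontal distance between piston_a_mid and well0 below 0.006 m and z of piston_a_mid in the frame of well0 between -0.005 and 0.003 m and angle between piston_a_mid's own z axis and vertical below 0.12 rad) or (horizontal distance between piston_b_mid and well0 below 0.006 m and z of piston_b_mid in the frame of well0 between -0.005 and 0.003 m and angle between piston_b_mid's own z axis and vertical below 0.12 rad) or (horizontal distance between piston_c_mid and well0 below 0.006 m and z of piston_c_mid in the frame of well0 between -0.005 and 0.003 m and angle between piston_c_mid's own x axis and vertical below 0.12 rad)) and ((horizontal distance between piston_a_mid and well1 below 0.006 m and z of piston_a_mid in the frame of well1 between -0.005 and 0.003 m and angle between piston_a_mid's own z axis and vertical below 0.12 rad) or (horizontal distance between piston_b_mid and well1 below 0.006 m and z of piston_b_mid in the frame of well1 between -0.005 and 0.003 m and angle between piston_b_mid's own z axis and vertical below 0.12 rad) or (horizontal distance between piston_c_mid and well1 below 0.006 m and z of piston_c_mid in the frame of well1 between -0.005 and 0.003 m and angle between piston_c_mid's own x axis and vertical below 0.12 rad)) and ((horizontal distance between piston_a_mid and well2 below 0.006 m and z of piston_a_mid in the frame of well2 between -0.005 and 0.003 m and angle between piston_a_mid's own z axis and vertical below 0.12 rad) or (horizontal distance between piston_b_mid and well2 below 0.006 m and z of piston_b_mid in the frame of well2 between -0.005 and 0.003 m and angle between piston_b_mid's own z axis and vertical below 0.12 rad) or (horizontal distance between piston_c_mid and well2 below 0.006 m and z of piston_c_mid in the frame of well2 between -0.005 and 0.003 m and angle between piston_c_mid's own x axis and vertical below 0.12 rad)) and linear speed of each of piston_a, piston_b, piston_c below 0.02 m/s and distance of piston_d_mid from where it was at the start of the episode below 0.008 m); the robot touches nothing.
It fails at once if a piston is dropped (falls free faster than 0.6 m/s, a fall of about 18 mm) ((linear speed of piston_a above 0.6 m/s and contact force between the fingers and piston_a below 0.1 N) or (linear speed of piston_b above 0.6 m/s and contact force between the fingers and piston_b below 0.1 N) or (linear speed of piston_c above 0.6 m/s and contact force between the fingers and piston_c below 0.1 N) or (linear speed of piston_d above 0.6 m/s and contact force between the fingers and piston_d below 0.1 N)).
It fails at once if a bystander (wide piston, rubber ring, wrench, brush) is moved more than 15 mm (distance of any of big_piston, boot, wrench, brush from where it was at the start of the episode above 0.015 m).
It also fails if it takes over 67 s, if anything falls off the work surface, if the arm or the gripper's body presses on something with over 40 N, if the wrist force passes 120 N, or if a joint passes its speed limit or range.

## Working session

There is one attempt and no reset: what is moved stays moved. The work goes in short steps, Python scripts to look and compute and a tool call to move; the robot and the scene stay as the last step left them, time stands still between calls to the robot, and variables do not carry over. Pictures are saved under pics/ and viewed, and the job is handed in when it is done.

Besides the shell and the picture viewer there is one more tool, called after ">>>" by a JSON object that holds its "name" and its "arguments". move_arm: Moves the arm, as the interface text tells. Its arguments: {"type":"object","properties":{"series":{"type":"array","items":{"type":"array","items":{"type":"array","items":{"type":"number"}}}}},"required":["series"]}

```bash
ls -la; mkdir -p pics; python3 - <<'E'
from station import r
import cv2
s=r.sense(); print({k:s[k] for k in ('time_s','tcp_pos','ee_rot','gripper_width','wrist_force')})
for n in("scene","top"):
    c=r.capture(n); cv2.imwrite(f"pics/{n}0.png",c["color"]); print(n,c["fx"],c["fy"],c["cx"],c["cy"],c["rvec"],c["tvec"])
E
```

```text
total 12
drwxr-xr-x  3 agent agent 4096 Dec  7 04:18 .
drwxr-xr-x 23 root  root  4096 Dec  7 04:18 ..
drwxr-xr-x  2 agent agent 4096 Dec  7 04:18 pics
{'time_s': 0.0, 'tcp_pos': array([ 0.22393257, -0.58285327,  0.22144355]), 'ee_rot': array([[-3.58449998e-01,  9.33548509e-01, -8.83359619e-04],
       [ 9.33546350e-01,  3.58451072e-01,  2.01047164e-03],
       [ 2.19351401e-03, -1.04003591e-04, -9.99997589e-01]]), 'gripper_width': 1.0020672003242954, 'wrist_force': array([-0.28344176,  0.30008606,  0.2942116 ])}
scene 499.61177803433645 499.61177803433645 250.3439504100969 192.51380966311896 [ 0.66875524  2.73037151 -0.97684619] [ 0.45532049 -0.15096313  1.53640836]
top 408.9229129542592 408.9229129542592 255.14441486627376 193.6115991247363 [ 2.11134768 -2.15971749  0.13328024] [0.03315327 0.50804639 1.17954167]
```

View pics/scene0.png

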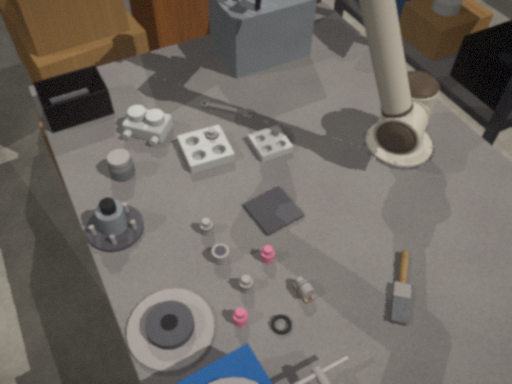

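View pics/top0.png

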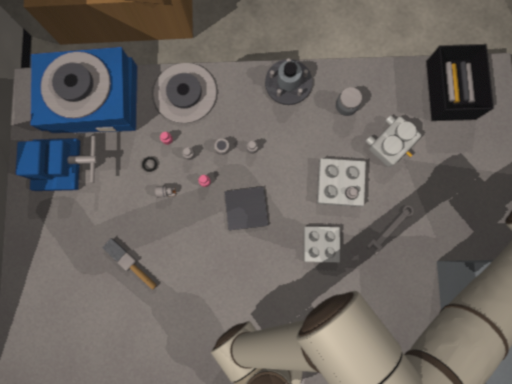

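The scene view has the larger carrier at (206,148) and the small one at (271,143). The plate is at (273,210), grey nosed pistons stand at (206,226) and (246,283), and the lying one is at (305,290). In the top view the same things are at (343,181), (322,243), (246,208), (252,146), (188,153) and (165,191). Next I'll zoom in.

```bash
cat > h.py <<'E'
import numpy as np, cv2
from station import r
def cam(n):
    c=r.capture(n); K=np.array([[c["fx"],0,c["cx"]],[0,c["fy"],c["cy"]],[0,0,1]]); R=cv2.Rodrigues(np.array(c["rvec"]))[0]
    return c["color"],K,R,np.array(c["tvec"])
def toplane(cm,uv,z):
    _,K,R,t=cm; d=R.T@np.linalg.inv(K)@np.array([uv[0],uv[1],1.]); o=-R.T@t
    return o+d*(z-o[2])/d[2]
def proj(cm,p):
    _,K,R,t=cm; q=K@(R@np.asarray(p,float)+t); return q[:2]/q[2]
def tri(c1,u1,c2,u2):
    P=[c[1]@np.c_[c[2],c[3]] for c in(c1,c2)]
    X=cv2.triangulatePoints(P[0],P[1],np.array(u1,float),np.array(u2,float)).ravel(); return X[:3]/X[3]
def crop(cm,x0,y0,x1,y1,k,name):
    cv2.imwrite("pics/"+name,cv2.resize(cm[0][y0:y1,x0:x1],None,fx=k,fy=k,interpolation=cv2.INTER_CUBIC))
E
python3 - <<'E'
from h import *
t=cam("top"); s=cam("scene")
crop(t,140,120,270,220,6,"t1.png"); crop(t,290,140,390,270,4,"t2.png")
crop(s,190,180,330,340,3,"s1.png"); crop(s,170,110,300,180,6,"s2.png")
for n,uv in dict(car=(343,181),small=(322,243),plate=(246,208),p1=(252,146),p2=(188,153),c=(165,191),big=(222,146),wr=(393,226),boot=(150,164),pink1=(166,138),pink2=(204,180)).items(): print(n,toplane(t,uv,0.02).round(3))
E
```

```text
car [ 0.543 -0.244  0.02 ]
small [ 0.359 -0.173  0.02 ]
plate [0.468 0.05  0.02 ]
p1 [0.659 0.029 0.02 ]
p2 [0.643 0.226 0.02 ]
c [0.526 0.296 0.02 ]
big [0.662 0.121 0.02 ]
wr [ 0.404 -0.384  0.02 ]
boot [0.611 0.343 0.02 ]
pink1 [0.692 0.294 0.02 ]
pink2 [0.557 0.177 0.02 ]
```

View pics/t1.png

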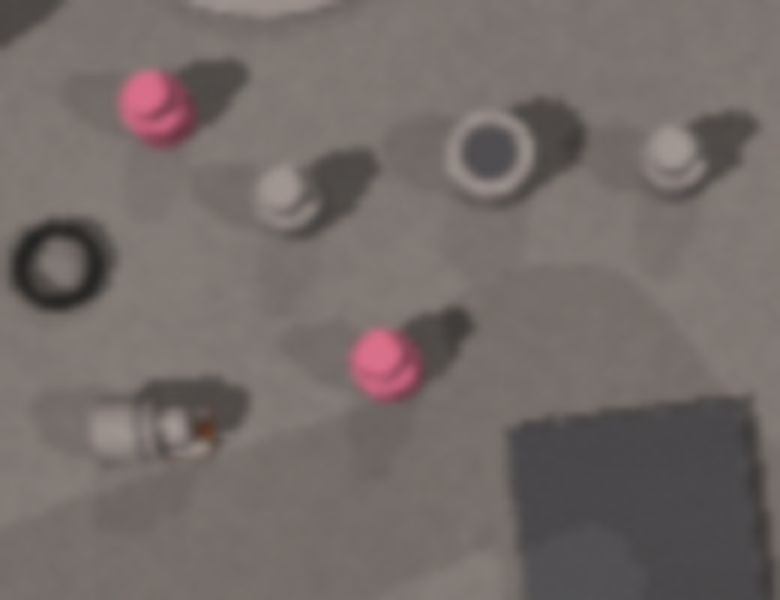

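View pics/t2.png

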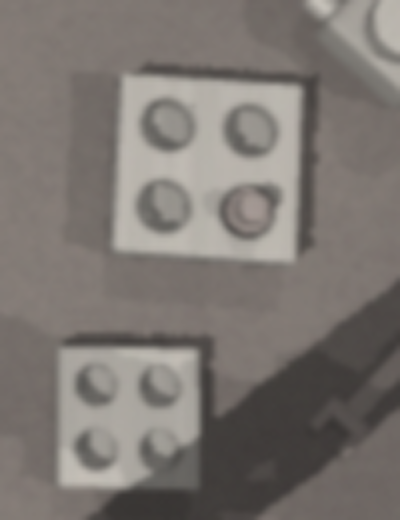

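View pics/s1.png

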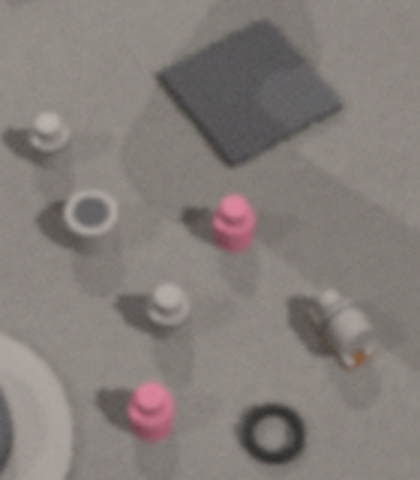

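View pics/s2.png

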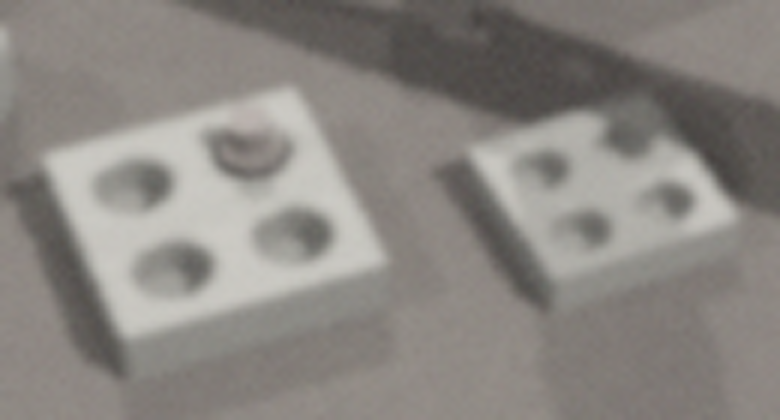

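```bash
python3 - <<'E'
from h import *
t=cam("top"); s=cam("scene")
print(-t[2].T@t[3],-s[2].T@s[3])
crop(t,150,178,182,204,20,"t3.png"); crop(s,285,270,325,305,18,"s3.png")
E
```

```text
[ 0.33132636 -0.00233706  1.24126798] [0.91457994 0.75454926 1.088511  ]
```

View pics/t3.png

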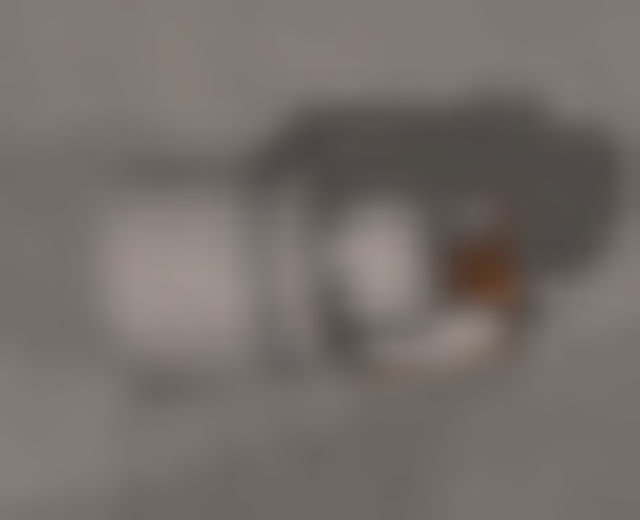

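View pics/s3.png

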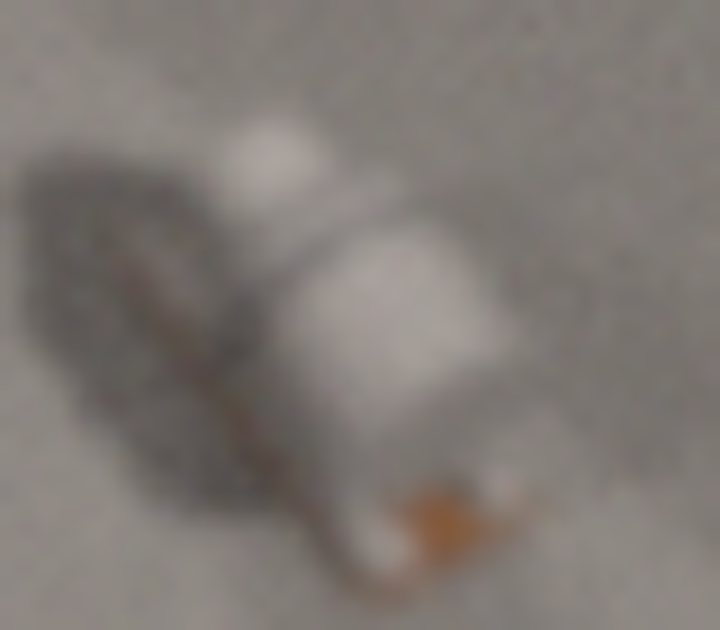

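```bash
python3 - <<'E'
from h import *
t=cam("top"); s=cam("scene")
def big(cm,x0,y0,x1,y1,k,name,thr=None):
    im=cv2.resize(cm[0][y0:y1,x0:x1],None,fx=k,fy=k,interpolation=cv2.INTER_CUBIC)
    cv2.imwrite("pics/"+name,im)
big(t,310,150,378,214,9,"t4.png"); 
big(s,172,118,242,178,10,"s4.png")
big(t,240,132,266,158,20,"t5.png");big(t,175,140,201,166,20,"t6.png")
big(s,194,214,220,240,20,"s5.png");big(s,233,271,259,297,20,"s6.png")
a=[cv2.imread(f"pics/{n}.png") for n in("t5","t6","s5","s6")]
cv2.imwrite("pics/m1.png",cv2.resize(np.vstack([np.hstack(a[:2]),np.hstack(a[2:])]),(600,600)))
E
```

```text
(no output)
```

View pics/t4.png

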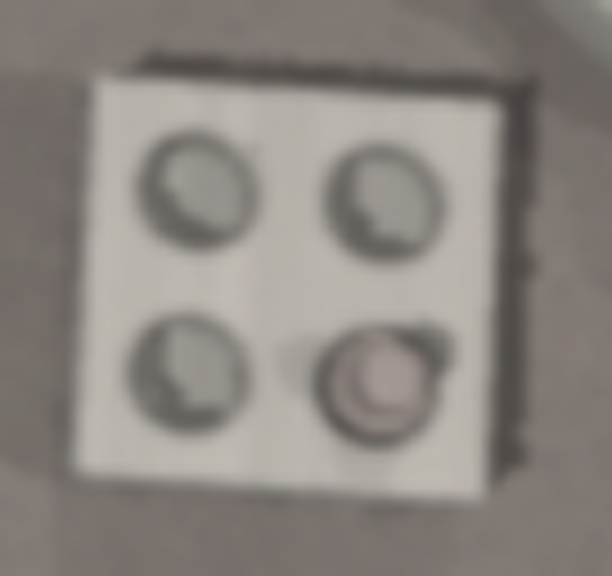

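View pics/s4.png

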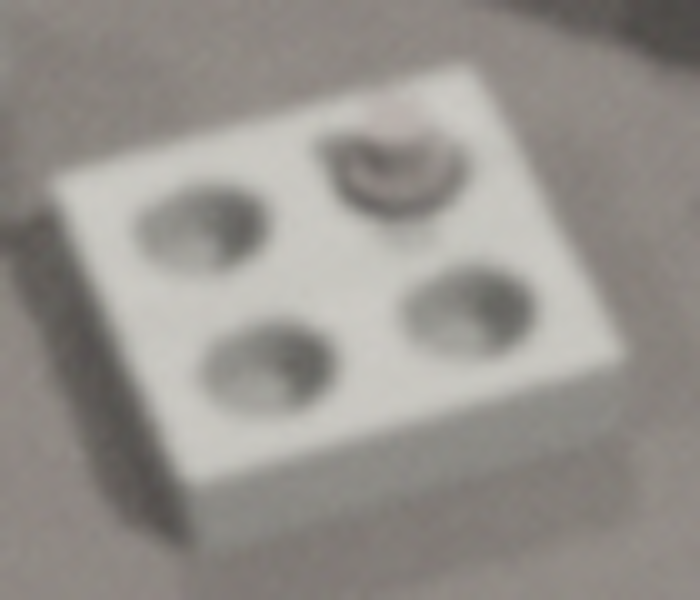

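View pics/m1.png

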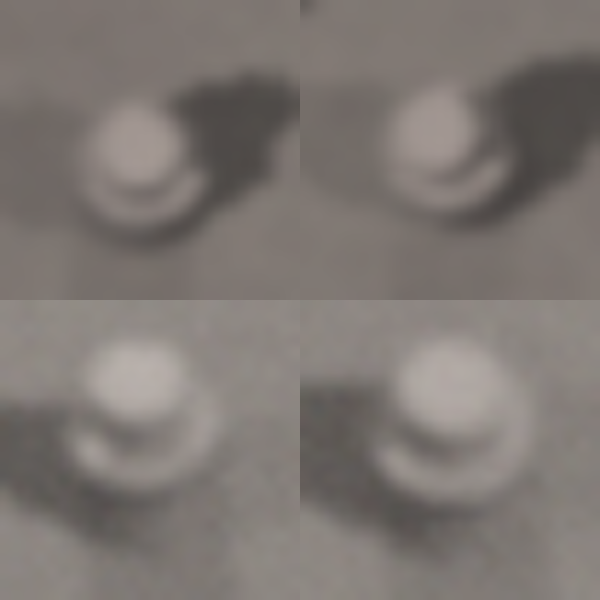

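```bash
cat > loc.py <<'E'
from h import *
t=cam("top"); s=cam("scene")
f=lambda X,Y,x0,y0,k:(x0+(X+.5)/k-.5,y0+(Y+.5)/k-.5)
def rep(n,ut,us,z):
    a=toplane(t,ut,z)[:2]; b=toplane(s,us,z)[:2]; print(n,'top',a.round(4),'scene',b.round(4),'tri',tri(t,ut,s,us).round(4))
    return (a+b)/2
E
python3 - <<'E'
from loc import *
W=[(198,190),(385,203),(189,373)]; S=[(270,367),(202,228),(470,312)]
for i in range(3): rep(f"w{i}",f(*W[i],310,150,9),f(*S[i],172,118,10),.032)
for q in [(95,75),(502,95),(488,500),(75,478)]: print('corner',toplane(t,f(*q,310,150,9),.032).round(4))
for q in [(52,180),(470,65),(628,355),(195,485)]: print('cornerS',toplane(s,f(*q,172,118,10),.032).round(4))
k=11.54
rep("p1",f(139,143,240,132,k),f(138,80,194,214,k),.046)
rep("p2",f(135,130,175,140,k),f(150,87,233,271,k),.046)
# c : silhouettes
for nm,q,z in [("body left mid",(105,275),.03),("shoulder",(330,285),.03),("nose tip",(435,275),.03)]: print(nm,toplane(t,f(*q,150,178,20),z).round(4))
for nm,q,z in [("S nose tip top",(262,125),.036),("S body axis at back edge top",(440,400),.042)]: print(nm,toplane(s,f(*q,285,270,18),z).round(4))
for q in [(247.5,187),(269,186)]:pass
E
```

```text
w0 top [ 0.5735 -0.209 ] scene [ 0.5744 -0.2109] tri [ 0.5742 -0.2095  0.0329]
w1 top [ 0.5675 -0.2708] scene [ 0.5692 -0.2729] tri [ 0.5687 -0.2716  0.0325]
w2 top [ 0.5119 -0.2031] scene [ 0.513  -0.2043] tri [ 0.5126 -0.2036  0.0322]
corner [ 0.6136 -0.1766  0.032 ]
corner [ 0.6032 -0.3117  0.032 ]
corner [ 0.4673 -0.299   0.032 ]
corner [ 0.4778 -0.164   0.032 ]
cornerS [ 0.6012 -0.3126  0.032 ]
cornerS [ 0.4675 -0.3005  0.032 ]
cornerS [ 0.4794 -0.1672  0.032 ]
cornerS [ 0.6124 -0.178   0.032 ]
p1 top [0.6587 0.029 ] scene [0.6587 0.0266] tri [0.6588 0.0285 0.0481]
p2 top [0.6428 0.2263] scene [0.6444 0.2243] tri [0.6438 0.2254 0.0468]
body left mid [0.5243 0.3242 0.03  ]
shoulder [0.5219 0.2901 0.03  ]
nose tip [0.523  0.2742 0.03  ]
S nose tip top [0.5259 0.2745 0.036 ]
S body axis at back edge top [0.5286 0.3227 0.042 ]
```

```bash
cat > plan.py <<'E'
from h import *
from scipy.spatial.transform import Rotation as Ro
def st():
    q=r.sense(); return q,np.array(q["tcp_pos"]),np.array(q["ee_rot"])
def plan(pos,Rt,n,g,p=None,R=None):
    if p is None: _,p,R=st()
    rv=Ro.from_matrix(R.T@Rt).as_rotvec(degrees=True)
    print("rot total",rv.round(1),"dist",(np.linalg.norm(pos-p)*100).round(2))
    d=(np.array(pos)-p)/n; Rc=R.copy(); dR=Ro.from_rotvec(rv/n,degrees=True).as_matrix()
    out=[]
    for i in range(n):
        out.append([*(Rc.T@d*100).round(2).tolist(),*(rv/n).round(2).tolist(),g]); Rc=Rc@dR
    print("max shift",max(np.abs(np.array(out)[:,:3]).max(),0),"\n[["+",".join(str(o) for o in out)+"]]")
def Rdown(ang): # tool x at world angle ang deg, pointing down
    a=np.radians(ang); x=np.array([np.cos(a),np.sin(a),0]); z=np.array([0,0,-1.]); return np.c_[x,np.cross(z,x),z]
def tilt(R,wx): return R@Ro.from_rotvec([wx,0,0],degrees=True).as_matrix()
def s():
    q,p,R=st(); print("t",round(q["time_s"],2),"tcp",p.round(4),"x",R[:,0].round(3),"z",R[:,2].round(3),"w",round(q["gripper_width"],3),"F",np.round(q["wrist_force"],1),"J",np.round(q["joints"],0))
E
python3 - <<'E'
from plan import *
Rg=tilt(Rdown(180),-40); print(Rg.round(2))
plan(np.array([.525,.318-.0964*1,.0124+.115]),Rg,20,0.5)
E
```

```text
[[-1.    0.    0.  ]
 [ 0.    0.77  0.64]
 [ 0.    0.64 -0.77]]
rot total [-35.  24. -66.] dist 86.46
max shift 3.72 
[[[3.22, 2.85, 0.48, -1.75, 1.2, -3.3, 0.5],[3.04, 3.01, 0.63, -1.75, 1.2, -3.3, 0.5],[2.84, 3.16, 0.79, -1.75, 1.2, -3.3, 0.5],[2.64, 3.29, 0.94, -1.75, 1.2, -3.3, 0.5],[2.43, 3.41, 1.1, -1.75, 1.2, -3.3, 0.5],[2.2, 3.5, 1.25, -1.75, 1.2, -3.3, 0.5],[1.97, 3.58, 1.4, -1.75, 1.2, -3.3, 0.5],[1.73, 3.64, 1.55, -1.75, 1.2, -3.3, 0.5],[1.49, 3.69, 1.7, -1.75, 1.2, -3.3, 0.5],[1.24, 3.71, 1.84, -1.75, 1.2, -3.3, 0.5],[0.98, 3.72, 1.98, -1.75, 1.2, -3.3, 0.5],[0.72, 3.7, 2.11, -1.75, 1.2, -3.3, 0.5],[0.47, 3.67, 2.23, -1.75, 1.2, -3.3, 0.5],[0.21, 3.62, 2.35, -1.75, 1.2, -3.3, 0.5],[-0.05, 3.55, 2.46, -1.75, 1.2, -3.3, 0.5],[-0.3, 3.47, 2.57, -1.75, 1.2, -3.3, 0.5],[-0.56, 3.36, 2.66, -1.75, 1.2, -3.3, 0.5],[-0.8, 3.24, 2.75, -1.75, 1.2, -3.3, 0.5],[-1.04, 3.1, 2.83, -1.75, 1.2, -3.3, 0.5],[-1.28, 2.95, 2.89, -1.75, 1.2, -3.3, 0.5]]]
```

```bash
python3 - <<'E'
from plan import *
plan(np.array([.46,.0,.2]),Rdown(180),12,0.4)
E
```

```text
rot total [  0.  -0. -69.] dist 62.96
max shift 5.24 
[[[3.83, 3.58, 0.19, 0.0, -0.0, -5.75, 0.4],[3.46, 3.94, 0.19, 0.0, -0.0, -5.75, 0.4],[3.04, 4.27, 0.19, 0.0, -0.0, -5.75, 0.4],[2.6, 4.55, 0.19, 0.0, -0.0, -5.75, 0.4],[2.13, 4.79, 0.19, 0.0, -0.0, -5.75, 0.4],[1.64, 4.98, 0.19, 0.0, -0.0, -5.75, 0.4],[1.13, 5.12, 0.19, 0.0, -0.0, -5.75, 0.4],[0.61, 5.21, 0.19, 0.0, -0.0, -5.75, 0.4],[0.09, 5.24, 0.19, 0.0, -0.0, -5.75, 0.4],[-0.44, 5.23, 0.19, 0.0, -0.0, -5.75, 0.4],[-0.96, 5.16, 0.19, 0.0, -0.0, -5.75, 0.4],[-1.47, 5.03, 0.19, 0.0, -0.0, -5.75, 0.4]]]
```

>>> {"name": "move_arm", "arguments": {"series": [[[3.8,3.6,0.2,0,0,-5.75,0.4],[3.5,3.9,0.2,0,0,-5.75,0.4],[3.0,4.3,0.2,0,0,-5.75,0.4],[2.6,4.5,0.2,0,0,-5.75,0.4],[2.1,4.8,0.2,0,0,-5.75,0.4],[1.6,5.0,0.2,0,0,-5.75,0.4],[1.1,5.1,0.2,0,0,-5.75,0.4],[0.6,5.2,0.2,0,0,-5.75,0.4],[0.1,5.2,0.2,0,0,-5.75,0.4],[-0.4,5.2,0.2,0,0,-5.75,0.4],[-1.0,5.2,0.2,0,0,-5.75,0.4],[-1.5,5.0,0.2,0,0,-5.75,0.4]]]}}

```text
time_s: 2.0
tcp_pos: [0.4613, -0.0, 0.199]
ee_rot: [[-1.0, -0.004, 0.001], [-0.004, 1.0, 0.0], [-0.001, 0.0, -1.0]]
wrist_force: [0.7, -0.8, 0.3]
gripper_width: 0.699
```

```bash
python3 - <<'E'
from plan import *
s()
Rg=tilt(Rdown(180),-40)
plan(np.array([.525,.318-.0771,.0124+.0919]),Rg,7,0.4)
E
```

```text
t 2.0 tcp [ 0.4613 -0.      0.199 ] x [-1.    -0.004 -0.001] z [ 0.001  0.    -1.   ] w 0.699 F [ 0.7 -0.8  0.3] J [ 20.   7. -24.   0. -59. -20.]
rot total [-40.   -0.    0.3] dist 26.66
max shift 3.44 
[[[-0.92, 3.44, 1.35, -5.71, -0.0, 0.04, 0.4],[-0.92, 3.29, 1.69, -5.71, -0.0, 0.04, 0.4],[-0.92, 3.1, 2.01, -5.71, -0.0, 0.04, 0.4],[-0.92, 2.89, 2.31, -5.71, -0.0, 0.04, 0.4],[-0.91, 2.64, 2.58, -5.71, -0.0, 0.04, 0.4],[-0.91, 2.37, 2.83, -5.71, -0.0, 0.04, 0.4],[-0.91, 2.08, 3.06, -5.71, -0.0, 0.04, 0.4]]]
```

>>> {"name": "move_arm", "arguments": {"series": [[[-0.9,3.4,1.3,-5.7,0,0,0.4],[-0.9,3.3,1.7,-5.7,0,0,0.4],[-0.9,3.1,2.0,-5.7,0,0,0.4],[-0.9,2.9,2.3,-5.7,0,0,0.4],[-0.9,2.6,2.6,-5.7,0,0,0.4],[-0.9,2.4,2.8,-5.7,0,0,0.4],[-0.9,2.1,3.0,-5.8,0,0,0.4],[0,0,0,0,0,0,0.4],[0,0,0,0,0,0,0.4]]]}}

```text
time_s: 3.12
tcp_pos: [0.5239, 0.2376, 0.1052]
ee_rot: [[-1.0, -0.001, 0.0], [-0.001, 0.767, 0.642], [-0.001, 0.642, -0.767]]
wrist_force: [0.3, 0.5, 0.8]
gripper_width: 0.706
```

```bash
python3 - <<'E'
from plan import *
s()
Rg=tilt(Rdown(180),-40)
plan(np.array([.525,.318,.0124]),Rg,5,0.4)
t=cam("top"); c=cam("scene")
crop(c,265,230,345,310,7,"s7.png"); crop(t,130,150,210,220,7,"t7.png")
E
```

```text
t 3.12 tcp [0.5239 0.2376 0.1052] x [-1.    -0.001 -0.001] z [ 0.     0.642 -0.767] w 0.706 F [0.3 0.5 0.8] J [ 16.  24. -10. -49. -55.  13.]
rot total [-0.1  0.   0.1] dist 12.28
max shift 2.45 
[[[-0.02, 0.04, 2.45, -0.02, 0.0, 0.01, 0.4],[-0.02, 0.04, 2.45, -0.02, 0.0, 0.01, 0.4],[-0.02, 0.04, 2.45, -0.02, 0.0, 0.01, 0.4],[-0.02, 0.04, 2.45, -0.02, 0.0, 0.01, 0.4],[-0.02, 0.04, 2.45, -0.02, 0.0, 0.01, 0.4]]]
```

View pics/s7.png

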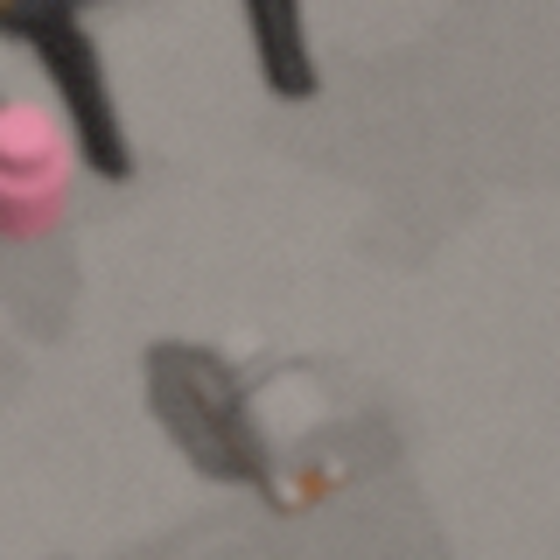

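The fingers, with tips at crop (110,170) and (295,90), straddle the piston's line with the piston at crop (285,410). Going down along the tool axis.

>>> {"name": "move_arm", "arguments": {"series": [[[0,0,3.0,0,0,0,0.4],[0,0,3.0,0,0,0,0.4],[0,0.1,3.0,0,0,0,0.4],[-0.1,0.1,2.2,0,0,0,0.4],[0,0,1.0,0,0,0,0.4],[0,0,0,0,0,0,0.4],[0,0,0,0,0,0,0.4]]]}}

```text
time_s: 4.1
tcp_pos: [0.5252, 0.3179, 0.0135]
ee_rot: [[-1.0, -0.001, 0.001], [-0.0, 0.766, 0.643], [-0.001, 0.643, -0.766]]
wrist_force: [0.2, -0.3, -0.2]
gripper_width: 0.699
```

```bash
python3 - <<'E'
from plan import *
s()
t=cam("top"); c=cam("scene")
crop(c,265,230,345,310,7,"s8.png"); crop(t,130,150,210,220,7,"t8.png")
E
```

```text
t 4.1 tcp [0.5252 0.3179 0.0135] x [-1.    -0.    -0.001] z [ 0.001  0.643 -0.766] w 0.699 F [ 0.2 -0.3 -0.2] J [ 22.  33.  -9. -56. -46.  18.]
```

View pics/s8.png

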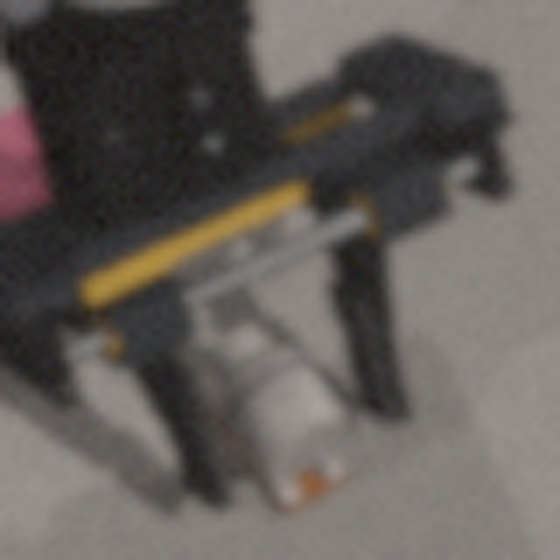

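View pics/t8.png

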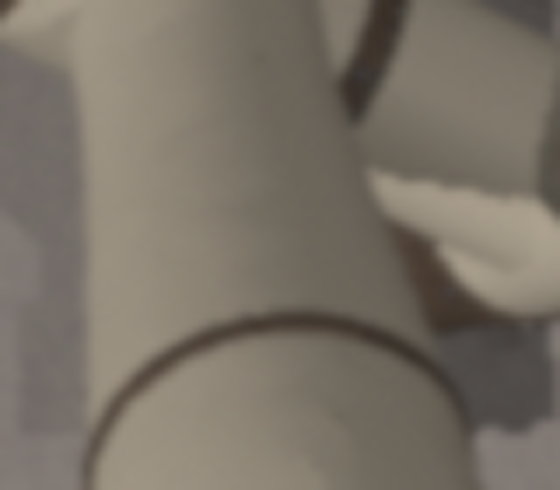

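The piston body (crop (295,420)) sits midway between the fingers ((205,490) and (385,410)). Close the gripper.

>>> {"name": "move_arm", "arguments": {"series": [[[0,0,0,0,0,0,-1],[0,0,0,0,0,0,-1],[0,0,0,0,0,0,-1],[0,0,0,0,0,0,-1],[0,0,0,0,0,0,-1],[0,0,0,0,0,0,-1],[0,0,0,0,0,0,-1]]]}}

```text
time_s: 5.08
tcp_pos: [0.5256, 0.3182, 0.0131]
ee_rot: [[-1.0, -0.001, 0.002], [0.0, 0.766, 0.643], [-0.002, 0.643, -0.766]]
wrist_force: [2.7, 0.1, 1.1]
gripper_width: 0.39
```

```bash
python3 - <<'E'
from plan import *
s(); _,p,R=st()
plan(p+np.array([0,-.06,.15]),R,4,-1)
E
```

```text
t 5.08 tcp [0.5256 0.3182 0.0131] x [-1.     0.    -0.002] z [ 0.002  0.643 -0.766] w 0.39 F [2.7 0.1 1.1] J [ 22.  34.  -9. -56. -45.  18.]
rot total [0. 0. 0.] dist 16.16
max shift 3.84 
[[[-0.01, 1.26, -3.84, 0.0, 0.0, 0.0, -1],[-0.01, 1.26, -3.84, 0.0, 0.0, 0.0, -1],[-0.01, 1.26, -3.84, 0.0, 0.0, 0.0, -1],[-0.01, 1.26, -3.84, 0.0, 0.0, 0.0, -1]]]
```

>>> {"name": "move_arm", "arguments": {"series": [[[0,0.6,-1.0,0,0,0,-1],[0,1.2,-3.0,0,0,0,-1],[0,1.3,-3.8,0,0,0,-1],[0,1.3,-3.8,0,0,0,-1],[0,1.2,-3.5,0,0,0,-1],[0,0,0,8,0,0,-1],[0,0,0,8,0,0,-1],[0,0,0,8,0,0,-1],[0,0,0,8,0,0,-1],[0,0,0,8,0,0,-1]]]}}

```text
time_s: 6.32
tcp_pos: [0.5231, 0.2633, 0.1648]
ee_rot: [[-1.0, -0.0, -0.001], [-0.0, 1.0, -0.006], [0.001, -0.006, -1.0]]
wrist_force: [-0.2, -0.8, -1.6]
gripper_width: 0.389
```

```bash
python3 - <<'E'
from plan import *
s()
# piston body-centre offset = grasp point; target upright tool tilt +50; TCP = G+.019*z
Rt=tilt(Rdown(180),50); z=Rt[:,2]; print(z.round(3))
G=np.array([.468,.05,.10]); plan(G+.019*z,Rt,10,-1)
E
```

```text
t 6.33 tcp [0.5231 0.2633 0.1648] x [-1.    -0.     0.001] z [-0.001 -0.006 -1.   ] w 0.389 F [-0.2 -0.8 -1.6] J [ 43.  21. -10.   0. -59. -43.]
[-0.    -0.766 -0.643]
rot total [49.6 -0.1  0. ] dist 24.68
max shift 2.27 
[[[0.55, -2.27, 0.79, 4.96, -0.01, 0.0, -1],[0.55, -2.2, 0.98, 4.96, -0.01, 0.0, -1],[0.55, -2.1, 1.17, 4.96, -0.01, 0.0, -1],[0.55, -2.0, 1.34, 4.96, -0.01, 0.0, -1],[0.55, -1.87, 1.51, 4.96, -0.01, 0.0, -1],[0.55, -1.73, 1.67, 4.96, -0.01, 0.0, -1],[0.55, -1.58, 1.81, 4.96, -0.01, 0.0, -1],[0.55, -1.42, 1.94, 4.96, -0.01, 0.0, -1],[0.55, -1.25, 2.06, 4.96, -0.01, 0.0, -1],[0.55, -1.07, 2.16, 4.96, -0.01, 0.0, -1]]]
```

>>> {"name": "move_arm", "arguments": {"series": [[[0.55,-2.3,0.8,5,0,0,-1],[0.55,-2.2,1.0,5,0,0,-1],[0.55,-2.1,1.2,5,0,0,-1],[0.55,-2.0,1.3,5,0,0,-1],[0.55,-1.9,1.5,5,0,0,-1],[0.55,-1.7,1.7,5,0,0,-1],[0.55,-1.6,1.8,5,0,0,-1],[0.55,-1.4,1.9,5,0,0,-1],[0.55,-1.2,2.1,5,0,0,-1],[0.5,-1.1,2.1,4.6,0,0,-1],[0,0,0,0,0,0,-1],[0,0,0,0,0,0,-1]]]}}

```text
time_s: 7.82
tcp_pos: [0.4708, 0.0374, 0.087]
ee_rot: [[-1.0, 0.001, 0.001], [-0.001, 0.649, -0.76], [-0.001, -0.76, -0.649]]
wrist_force: [0.2, -0.1, -1.3]
gripper_width: 0.385
```

```bash
python3 - <<'E'
from plan import *
s()
t=cam("top"); c=cam("scene")
crop(c,225,150,325,250,6,"s9.png"); crop(t,200,150,300,240,6,"t9.png")
_,p,R=st(); g=p-.019*R[:,2]; print("grasp",g)
for nm,q in dict(mid=g,up=g+[0,0,.031],dn=g-[0,0,.015]).items():
    print(nm,((proj(c,q)-[225,150])*6).round(),((proj(t,q)-[200,150])*6).round())
E
```

```text
t 7.83 tcp [0.4708 0.0374 0.087 ] x [-1.    -0.001 -0.001] z [ 0.001 -0.76  -0.649] w 0.385 F [ 0.2 -0.1 -1.3] J [ 43.  31. -39.  38. -65. -74.]
grasp [0.47098764 0.05210351 0.09950348]
mid [298. 229.] [265. 323.]
up [301. 182.] [261. 315.]
dn [296. 252.] [266. 327.]
```

View pics/s9.png

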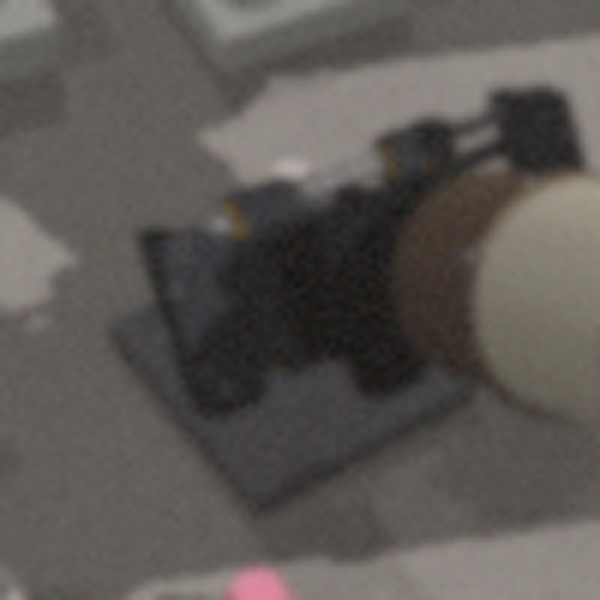

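View pics/t9.png

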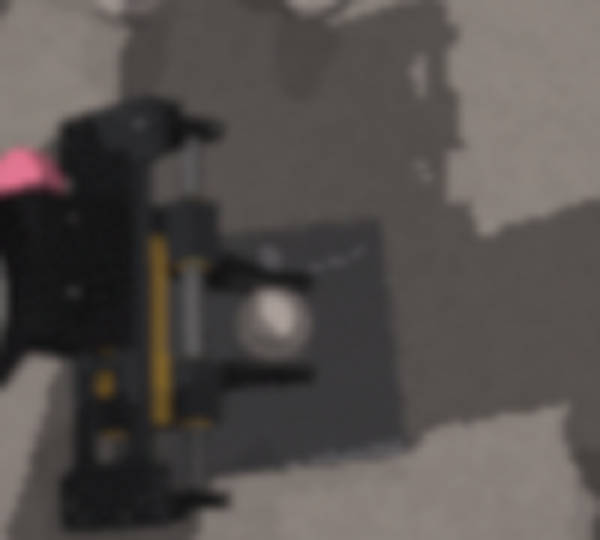

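The piston is upright, with its nose at top crop (278,318) and both jaws on the body. The nose in the scene view at (290,170) is slightly higher than predicted. I'll lower it and feel for contact.

>>> {"name": "move_arm", "arguments": {"series": [[[0,1.5,1.3,0,0,0,-1],[0,1.5,1.3,0,0,0,-1],[0,1.2,1.0,0,0,0,-1],[0,0.8,0.7,0,0,0,-1],[0,0.3,0.25,0,0,0,-1],[0,0,0,0,0,0,-1],[0,0,0,0,0,0,-1]]]}}

```text
time_s: 8.8
tcp_pos: [0.4705, 0.0361, 0.0193]
ee_rot: [[-1.0, 0.0, 0.002], [-0.001, 0.644, -0.765], [-0.001, -0.765, -0.644]]
wrist_force: [-5.6, 5.5, 12.0]
gripper_width: 0.384
```

>>> {"name": "move_arm", "arguments": {"series": [[[0,0.08,0.06,0,0,0,-1],[0,0.08,0.06,0,0,0,-1],[0,0,0,0,0,0,-1]]]}}

```text
time_s: 9.18
tcp_pos: [0.4706, 0.036, 0.019]
ee_rot: [[-1.0, 0.001, 0.003], [-0.002, 0.641, -0.767], [-0.002, -0.767, -0.641]]
wrist_force: [-8.2, 8.8, 22.3]
gripper_width: 0.383
```

At contact the fingertip's lower corner works out at about 12 mm, which is the plate top, so the fingers may be touching instead of the piston. I'll lift slightly and measure the piston's height in the grip.

>>> {"name": "move_arm", "arguments": {"series": [[[0,-0.4,-0.32,0,0,0,-1],[0,-0.4,-0.32,0,0,0,-1],[0,0,0,0,0,0,-1]]]}}

```text
time_s: 9.55
tcp_pos: [0.4705, 0.0363, 0.0248]
ee_rot: [[-1.0, 0.0, 0.0], [-0.0, 0.649, -0.761], [-0.0, -0.761, -0.649]]
wrist_force: [-1.4, 0.3, -1.8]
gripper_width: 0.386
```

```bash
python3 - <<'E'
from plan import *
s()
t=cam("top"); c=cam("scene")
crop(c,255,170,305,210,14,"s10.png"); crop(t,225,185,265,220,16,"t10.png")
_,p,R=st(); g=p-.019*R[:,2]; print("grasp",g)
for dz in (.023,.027,.031,.035):
  for dy in(-.003,-.006):
    q=g+[0,dy,dz]; print(dz,dy,((proj(c,q)-[255,170])*14+6.5).round(),((proj(t,q)-[225,185])*16+7.5).round())
E
```

```text
t 9.55 tcp [0.4705 0.0363 0.0248] x [-1. -0. -0.] z [ 0.    -0.761 -0.649] w 0.386 F [-1.4  0.3 -1.8] J [ 43.  37. -41.  41. -58. -80.]
grasp [0.47030094 0.05056659 0.03684177]
0.023 -0.003 [264. 379.] [349. 340.]
0.023 -0.006 [256. 368.] [365. 339.]
0.027 -0.003 [264. 365.] [348. 337.]
0.027 -0.006 [257. 354.] [364. 337.]
0.031 -0.003 [265. 352.] [347. 334.]
0.031 -0.006 [257. 341.] [364. 334.]
0.035 -0.003 [266. 339.] [346. 332.]
0.035 -0.006 [258. 328.] [363. 331.]
```

View pics/s10.png

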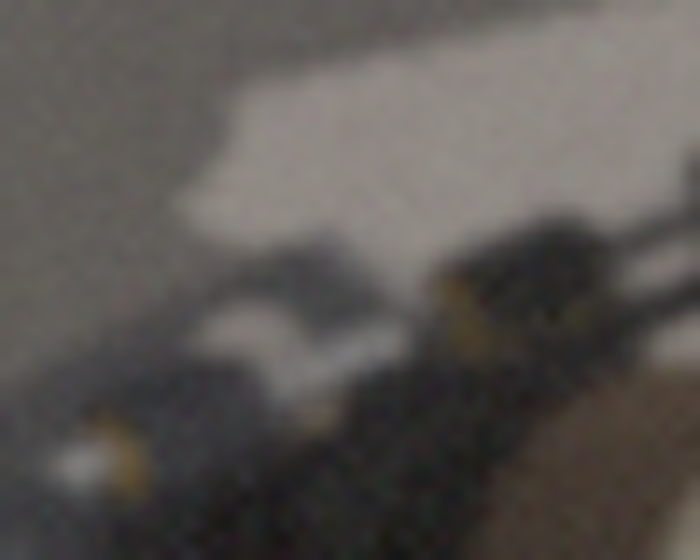

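View pics/t10.png

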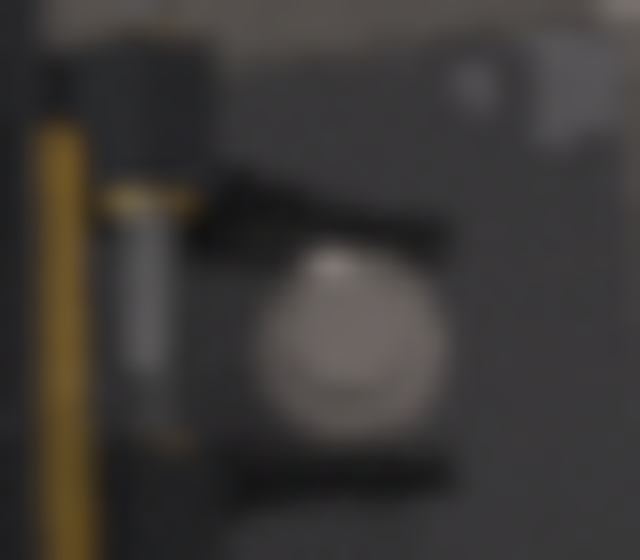

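The nose-top is at scene crop (250,332) and top crop (355,330), so the grip is only about 10.5 mm above the piston's base. Even at contact the base was still about 9 mm above the plate, and it was the fingertips that touched. I'll return the piston to the rest and regrip about 11 mm nearer the nose with less lean.

```bash
python3 - <<'E'
from plan import *
s();_,p,R=st()
p2=p+np.array([0,0,.08])
print(R.T@np.array([0,0,1]))
Rg=tilt(Rdown(180),-40)
plan(np.array([.5256,.3182-.06,.0131+.14]),Rg,11,-1,p2,R)
E
```

```text
t 9.65 tcp [0.4703 0.0361 0.0245] x [-1. -0.  0.] z [-0.    -0.761 -0.648] w 0.385 F [ 0.6 -0.8 -1. ] J [ 43.  37. -41.  41. -58. -80.]
[ 2.08449066e-04 -7.61435565e-01 -6.48240570e-01]
rot total [-89.6  -0.    0. ] dist 23.4
max shift 2.06 
[[[-0.5, 0.97, -1.82, -8.14, -0.0, 0.0, -1],[-0.5, 1.22, -1.67, -8.14, -0.0, 0.0, -1],[-0.5, 1.45, -1.48, -8.14, -0.0, 0.0, -1],[-0.5, 1.64, -1.26, -8.14, -0.0, 0.0, -1],[-0.5, 1.8, -1.01, -8.14, -0.0, 0.0, -1],[-0.5, 1.93, -0.75, -8.14, -0.0, 0.0, -1],[-0.5, 2.01, -0.47, -8.14, -0.0, 0.0, -1],[-0.5, 2.06, -0.18, -8.14, -0.0, 0.0, -1],[-0.5, 2.06, 0.12, -8.14, -0.0, 0.0, -1],[-0.5, 2.03, 0.41, -8.14, -0.0, 0.0, -1],[-0.5, 1.95, 0.69, -8.14, -0.0, 0.0, -1]]]
```

>>> {"name": "move_arm", "arguments": {"series": [[[0,-3.0,-2.6,0,0,0,-1],[0,-3.1,-2.6,0,0,0,-1],[-0.5,1.0,-1.8,-8.1,0,0,-1],[-0.5,1.2,-1.7,-8.1,0,0,-1],[-0.5,1.5,-1.5,-8.1,0,0,-1],[-0.5,1.6,-1.3,-8.1,0,0,-1],[-0.5,1.8,-1.0,-8.1,0,0,-1],[-0.5,1.9,-0.7,-8.1,0,0,-1],[-0.5,2.0,-0.5,-8.1,0,0,-1],[-0.5,2.1,-0.2,-8.1,0,0,-1],[-0.5,2.1,0.1,-8.2,0,0,-1],[-0.5,2.0,0.4,-8.2,0,0,-1]]]}}

```text
time_s: 11.15
tcp_pos: [0.5197, 0.2392, 0.1491]
ee_rot: [[-1.0, -0.0, -0.002], [-0.001, 0.849, 0.528], [0.001, 0.528, -0.849]]
wrist_force: [-1.1, -1.0, -1.5]
gripper_width: 0.383
```

>>> {"name": "move_arm", "arguments": {"series": [[[-0.5,2.0,0.7,-8.2,0,0,-1],[0,0,0,0,0,0,-1],[0,0,0,0,0,0,-1]]]}}

```text
time_s: 11.52
tcp_pos: [0.5247, 0.2586, 0.153]
ee_rot: [[-1.0, 0.0, -0.002], [-0.001, 0.77, 0.638], [0.001, 0.638, -0.77]]
wrist_force: [0.3, -0.5, -0.8]
gripper_width: 0.389
```

```bash
python3 - <<'E'
from plan import *
s();_,p,R=st()
Rg=tilt(Rdown(180),-40)
plan(np.array([.5256,.3182-.004,.0131+.010]),Rg,5,-1)
print(Rg.T@[0,.004,-.01])
E
```

```text
t 11.53 tcp [0.5247 0.2586 0.153 ] x [-1.    -0.001  0.001] z [-0.002  0.638 -0.77 ] w 0.389 F [ 0.3 -0.5 -0.8] J [ 19.  21.  -7. -46. -57.   5.]
rot total [-0.4 -0.1 -0. ] dist 14.13
max shift 2.71 
[[[-0.02, -0.8, 2.71, -0.08, -0.02, -0.0, -1],[-0.02, -0.8, 2.71, -0.08, -0.02, -0.0, -1],[-0.02, -0.81, 2.71, -0.08, -0.02, -0.0, -1],[-0.02, -0.81, 2.71, -0.08, -0.02, -0.0, -1],[-0.02, -0.82, 2.71, -0.08, -0.02, -0.0, -1]]]
[ 4.89858720e-19 -3.36369832e-03  1.02315949e-02]
```

>>> {"name": "move_arm", "arguments": {"series": [[[0,-0.8,2.7,-0.2,0,0,-1],[0,-0.8,2.7,-0.2,0,0,-1],[0,-0.8,2.7,0,0,0,-1],[-0.1,-0.8,2.7,0,0,0,-1],[0,-0.8,2.7,0,0,0,-1],[0,-0.1,0.4,0,0,0,-1],[0,-0.1,0.4,0,0,0,-1],[0,0,0,0,0,0,-1],[0,0,0,0,0,0,-1]]]}}

```text
time_s: 12.65
tcp_pos: [0.5267, 0.3192, 0.0183]
ee_rot: [[-1.0, -0.001, 0.001], [-0.0, 0.764, 0.646], [-0.002, 0.646, -0.764]]
wrist_force: [-0.1, -0.0, -1.2]
gripper_width: 0.383
```

```bash
python3 - <<'E'
from plan import *
s()
c=cam("scene")
crop(c,265,230,345,310,7,"s11.png")
E
```

```text
t 12.65 tcp [0.5267 0.3192 0.0183] x [-1.    -0.    -0.002] z [ 0.001  0.646 -0.764] w 0.383 F [-0.1 -0.  -1.2] J [ 22.  33.  -9. -56. -46.  18.]
```

View pics/s11.png

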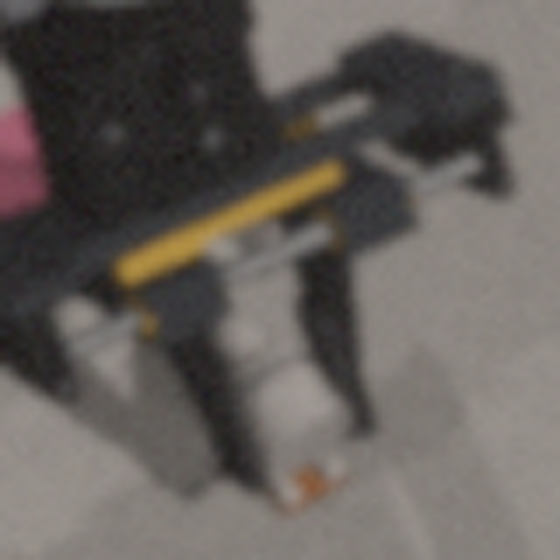

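>>> {"name": "move_arm", "arguments": {"series": [[[0.05,-0.2,0.16,0,0,0,-1],[0.05,-0.2,0.16,0,0,0,-1],[0,0,0,0,0,0,-1],[0,0,0,0,0,0,-1]]]}}

```text
time_s: 13.2
tcp_pos: [0.5257, 0.3186, 0.013]
ee_rot: [[-1.0, -0.001, 0.001], [-0.0, 0.763, 0.646], [-0.001, 0.646, -0.763]]
wrist_force: [0.1, -0.6, 5.7]
gripper_width: 0.386
```

>>> {"name": "move_arm", "arguments": {"series": [[[0,0,0,0,0,0,0.0],[0,0,0,0,0,0,0.4],[0,0,0,0,0,0,0.4],[0,0,0,0,0,0,0.4],[0,0,0,0,0,0,0.4]]]}}

```text
time_s: 13.82
tcp_pos: [0.5251, 0.3183, 0.0121]
ee_rot: [[-1.0, -0.0, -0.0], [-0.0, 0.764, 0.645], [0.0, 0.645, -0.764]]
wrist_force: [0.4, 0.6, 0.4]
gripper_width: 0.695
```

```bash
python3 - <<'E'
from plan import *
s()
plan(np.array([.5257,.3039,.0105]),tilt(Rdown(180),-28),3,.4)
c=cam("scene")
crop(c,265,230,345,310,7,"s12.png")
E
```

```text
t 13.82 tcp [0.5251 0.3183 0.0121] x [-1. -0.  0.] z [-0.     0.645 -0.764] w 0.695 F [0.4 0.6 0.4] J [ 22.  34.  -9. -57. -46.  18.]
rot total [12.2 -0.   0. ] dist 1.45
max shift 0.44 
[[[-0.02, -0.4, -0.27, 4.06, -0.01, 0.0, 0.4],[-0.02, -0.42, -0.24, 4.06, -0.01, 0.0, 0.4],[-0.02, -0.44, -0.21, 4.06, -0.01, 0.0, 0.4]]]
```

View pics/s12.png

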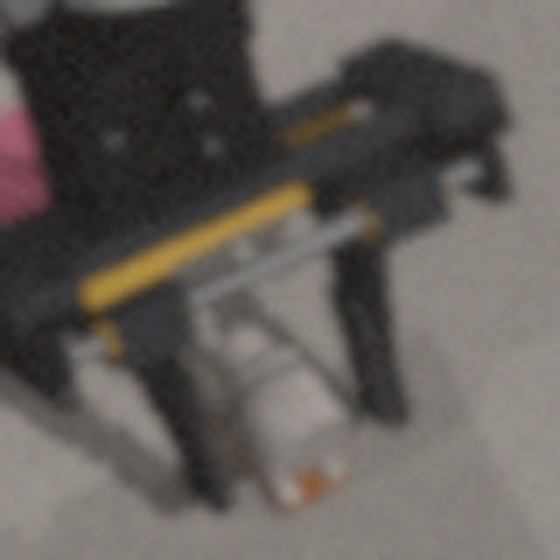

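The piston is back on the rest (crop (295,400)) and free. Regripping nearer the nose.

>>> {"name": "move_arm", "arguments": {"series": [[[0,-0.4,-0.27,4.1,0,0,0.4],[0,-0.42,-0.24,4.0,0,0,0.4],[-0.05,-0.44,-0.2,4.0,0,0,0.4],[0,0,0,0,0,0,0.4],[0,0,0,0,0,0,-1],[0,0,0,0,0,0,-1],[0,0,0,0,0,0,-1],[0,0,0,0,0,0,-1],[0,0,0,0,0,0,-1],[0,0,0,0,0,0,-1]]]}}

```text
time_s: 15.12
tcp_pos: [0.526, 0.3038, 0.0106]
ee_rot: [[-1.0, -0.0, 0.001], [0.0, 0.882, 0.471], [-0.001, 0.471, -0.882]]
wrist_force: [1.0, 0.1, -1.3]
gripper_width: 0.381
```

```bash
python3 - <<'E'
from plan import *
s();_,p,R=st()
p2=p+np.array([0,-.01,.12]); print(R.T@(p2-p)*100)
R2=tilt(Rdown(180),90-28); R2=tilt(R,90); z=R2[:,2]
plan(np.array([.468,.055,.10])+.019*z,R2,12,-1,p2,R)
E
```

```text
t 15.12 tcp [0.526  0.3038 0.0106] x [-1.     0.    -0.001] z [ 0.001  0.471 -0.882] w 0.381 F [ 1.   0.1 -1.3] J [ 30.  32. -11. -40. -40.  -0.]
[-7.03280228e-03  4.77003874e+00 -1.10565221e+01]
rot total [90. -0.  0.] dist 26.51
max shift 2.15 
[[[0.48, -2.03, -0.71, 7.5, -0.0, 0.0, -1],[0.48, -2.11, -0.44, 7.5, -0.0, 0.0, -1],[0.48, -2.15, -0.16, 7.5, -0.0, 0.0, -1],[0.48, -2.15, 0.12, 7.5, -0.0, 0.0, -1],[0.48, -2.12, 0.4, 7.5, -0.0, 0.0, -1],[0.48, -2.05, 0.67, 7.5, -0.0, 0.0, -1],[0.48, -1.94, 0.93, 7.5, -0.0, 0.0, -1],[0.48, -1.8, 1.18, 7.5, -0.0, 0.0, -1],[0.48, -1.63, 1.4, 7.5, -0.0, 0.0, -1],[0.48, -1.44, 1.61, 7.5, -0.0, 0.0, -1],[0.48, -1.22, 1.78, 7.5, -0.0, 0.0, -1],[0.48, -0.97, 1.92, 7.5, -0.0, 0.0, -1]]]
```

>>> {"name": "move_arm", "arguments": {"series": [[[0,0.6,-1.4,0,0,0,-1],[0,2.1,-4.8,0,0,0,-1],[0,2.1,-4.9,0,0,0,-1],[0.5,-2.0,-0.7,7.5,0,0,-1],[0.5,-2.1,-0.4,7.5,0,0,-1],[0.5,-2.1,-0.2,7.5,0,0,-1],[0.5,-2.1,0.1,7.5,0,0,-1],[0.5,-2.1,0.4,7.5,0,0,-1],[0.5,-2.0,0.7,7.5,0,0,-1],[0.5,-1.9,0.9,7.5,0,0,-1],[0.5,-1.8,1.2,7.5,0,0,-1],[0.5,-1.6,1.4,7.5,0,0,-1]]]}}

```text
time_s: 16.62
tcp_pos: [0.4809, 0.1051, 0.1024]
ee_rot: [[-1.0, 0.001, 0.002], [-0.001, 0.771, -0.637], [-0.003, -0.637, -0.771]]
wrist_force: [-1.0, -0.1, -2.8]
gripper_width: 0.382
```

>>> {"name": "move_arm", "arguments": {"series": [[[0.5,-1.4,1.6,7.5,0,0,-1],[0.5,-1.2,1.8,7.5,0,0,-1],[0.5,-1.0,1.9,7.5,0,0,-1],[0,0,0,0,0,0,-1],[0,0,0,0,0,0,-1]]]}}

```text
time_s: 17.25
tcp_pos: [0.4666, 0.0426, 0.0919]
ee_rot: [[-1.0, 0.002, 0.002], [-0.001, 0.474, -0.88], [-0.002, -0.88, -0.474]]
wrist_force: [-0.1, 0.3, -1.7]
gripper_width: 0.383
```

```bash
python3 - <<'E'
from plan import *
s()
t=cam("top"); c=cam("scene")
crop(c,240,150,310,220,8,"s13.png"); crop(t,225,185,265,220,16,"t13.png")
_,p,R=st(); g=p-.019*R[:,2]; print("grasp",g, R.T@[0,0,-1])
for dz in (.02,.024,.028,.032):
    q=g+[0,-.003,dz]; print(dz,((proj(c,q)-[240,150])*8+3.5).round(),((proj(t,q)-[225,185])*16+7.5).round())
E
```

```text
t 17.25 tcp [0.4666 0.0426 0.0919] x [-1.    -0.001 -0.002] z [ 0.002 -0.88  -0.474] w 0.383 F [-0.1  0.3 -1.7] J [ 47.  36. -38.  39. -74. -79.]
grasp [0.46656628 0.0593162  0.10124565] [0.0028651  0.88028166 0.47444281]
0.02 [302. 270.] [283. 321.]
0.024 [302. 261.] [282. 318.]
0.028 [303. 253.] [280. 315.]
0.032 [304. 245.] [279. 313.]
```

View pics/s13.png

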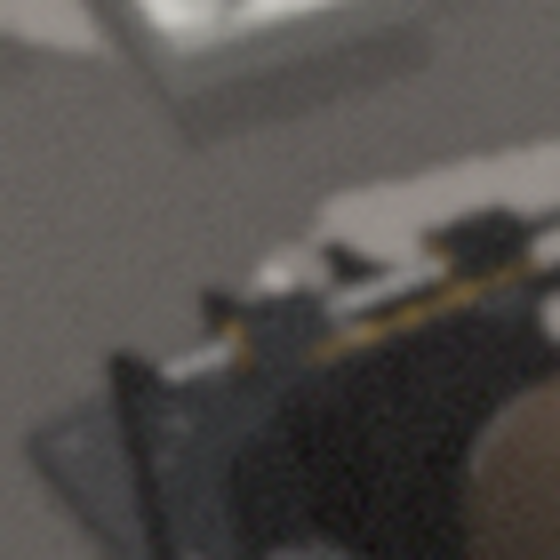

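View pics/t13.png

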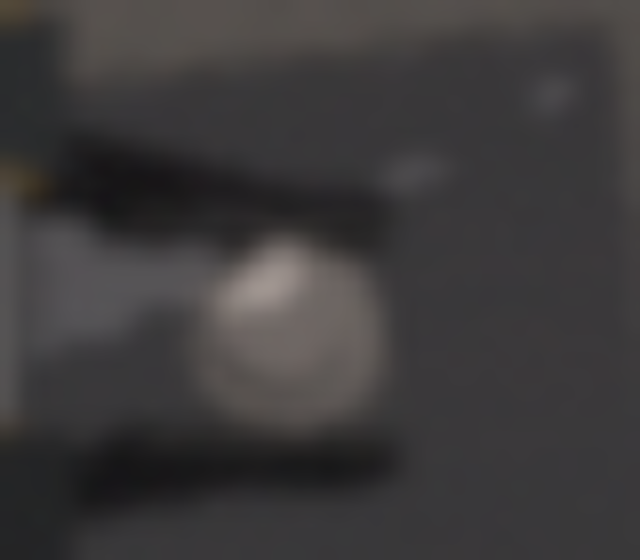

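The piston is upright and held nearer the nose: scene crop (288,275) and top crop (283,315), with the base about 24 mm below the grasp. Lowering.

>>> {"name": "move_arm", "arguments": {"series": [[[0,1.5,0.8,0,0,0,-1],[0,1.5,0.8,0,0,0,-1],[0,1.2,0.65,0,0,0,-1],[0,0.7,0.38,0,0,0,-1],[0,0.2,0.1,0,0,0,-1],[0,0,0,0,0,0,-1],[0,0,0,0,0,0,-1]]]}}

```text
time_s: 18.23
tcp_pos: [0.4659, 0.0416, 0.0338]
ee_rot: [[-1.0, 0.0, 0.001], [-0.0, 0.471, -0.882], [-0.001, -0.882, -0.471]]
wrist_force: [0.2, -0.5, -2.0]
gripper_width: 0.38
```

>>> {"name": "move_arm", "arguments": {"series": [[[0,0.18,0.1,0,0,0,-1],[0,0,0,0,0,0,-1]]]}}

```text
time_s: 18.48
tcp_pos: [0.4658, 0.0415, 0.0315]
ee_rot: [[-1.0, -0.0, 0.0], [-0.0, 0.471, -0.882], [-0.0, -0.882, -0.471]]
wrist_force: [0.2, -0.1, -1.2]
gripper_width: 0.384
```

>>> {"name": "move_arm", "arguments": {"series": [[[0,0.18,0.1,0,0,0,-1],[0,0,0,0,0,0,-1]]]}}

```text
time_s: 18.73
tcp_pos: [0.4658, 0.0413, 0.0311]
ee_rot: [[-1.0, 0.0, 0.001], [-0.001, 0.468, -0.884], [-0.001, -0.884, -0.468]]
wrist_force: [-2.0, 3.5, 6.2]
gripper_width: 0.38
```

Contact at 6 N with fingers and gripper well clear of the plate, so this is the piston touching. Releasing.

>>> {"name": "move_arm", "arguments": {"series": [[[0,0,0,0,0,0,-0.05],[0,0,0,0,0,0,0.1],[0,0,0,0,0,0,0.4],[0,0,0,0,0,0,0.4],[0,0,0,0,0,0,0.4],[0,0,0,0,0,0,0.4]]]}}

```text
time_s: 19.48
tcp_pos: [0.4658, 0.0414, 0.0294]
ee_rot: [[-1.0, -0.0, 0.0], [-0.0, 0.471, -0.882], [0.0, -0.882, -0.471]]
wrist_force: [1.0, 0.4, 1.0]
gripper_width: 0.697
```

```bash
python3 - <<'E'
from plan import *
s()
t=cam("top"); c=cam("scene")
crop(c,240,150,310,220,8,"s14.png"); crop(t,225,185,265,220,16,"t14.png")
E
```

```text
t 19.48 tcp [0.4658 0.0414 0.0294] x [-1. -0.  0.] z [ 0.    -0.882 -0.471] w 0.697 F [1.  0.4 1. ] J [ 46.  43. -39.  41. -68. -84.]
```

View pics/t14.png

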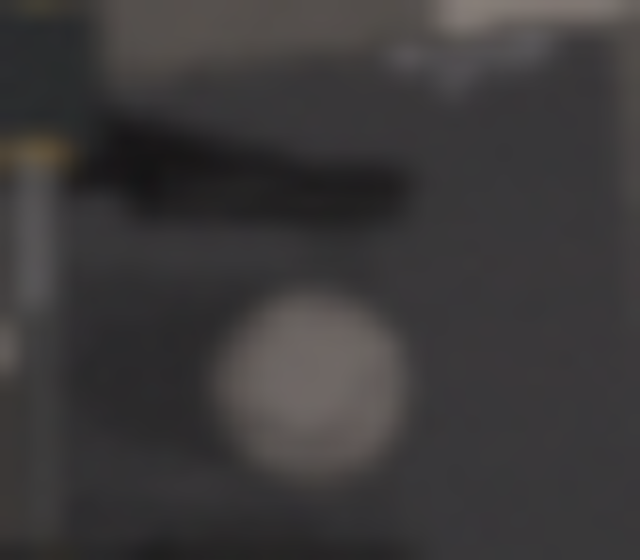

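It stands free between the fingers at top crop (312,385). Backing off along the tool axis, then turning the tool down.

>>> {"name": "move_arm", "arguments": {"series": [[[0,0,-2,0,0,0,0.4],[0,0,-4,0,0,0,0.4],[0,-1,-4,-4,0,0,0.4],[0,-3,-2,-8,0,0,0.1],[0,-3,-2,-10,0,0,0.1],[0,-2,-2,-10,0,0,0.1],[0,0,-2,-10,0,0,0.1],[0,0,0,-10,0,0,0.1],[0,0,0,-10,0,0,0.1],[0,0,0,0,0,0,0.1],[0,0,0,0,0,0,0.1]]]}}

```text
time_s: 20.95
tcp_pos: [0.4656, 0.129, 0.2025]
ee_rot: [[-1.0, -0.0, -0.001], [-0.0, 1.0, -0.0], [0.001, -0.0, -1.0]]
wrist_force: [-0.8, 0.2, -0.5]
gripper_width: 0.552
```

```bash
python3 - <<'E'
from plan import *
s()
t=cam("top"); c=cam("scene")
crop(c,235,170,315,250,7,"s15.png"); crop(t,210,170,280,240,8,"t15.png")
E
```

```text
t 20.95 tcp [0.4656 0.129  0.2025] x [-1.    -0.     0.001] z [-0.001 -0.    -1.   ] w 0.552 F [-0.8  0.2 -0.5] J [ 35.   9. -21.  -0. -60. -35.]
```

View pics/s15.png

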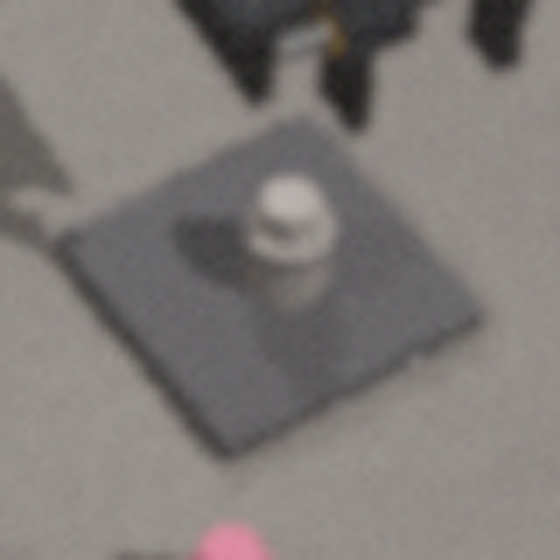

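View pics/t15.png

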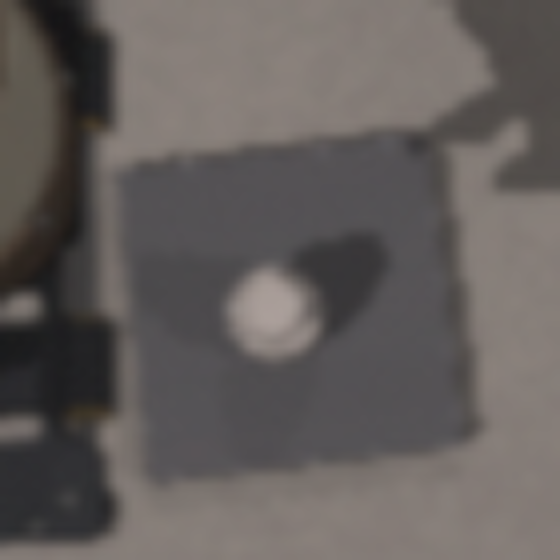

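Step 1 is met by sight: the piston stands nose up on the plate, with its nose at scene crop (289,197) and top crop (267,305).

```bash
python3 - <<'E'
from loc import *
from plan import plan,Rdown
m=rep("c",f(267,305,210,170,8),f(289,198,235,170,7),.058); print(m)
plan(np.array([*m,.10]),Rdown(180),4,.1)
E
```

```text
c top [0.4651 0.0577] scene [0.4658 0.0531] tri [0.4663 0.0563 0.0615]
[0.46541536 0.05538874]
rot total [-0.  -0.1  0.1] dist 12.63
max shift 2.55 
[[[0.0, -1.86, 2.55, -0.0, -0.02, 0.03, 0.1],[0.0, -1.86, 2.55, -0.0, -0.02, 0.03, 0.1],[0.0, -1.86, 2.55, -0.0, -0.02, 0.03, 0.1],[0.0, -1.86, 2.55, -0.0, -0.02, 0.03, 0.1]]]
```

>>> {"name": "move_arm", "arguments": {"series": [[[0,-3.5,2,0,0,0,0.1],[0,-3.4,4,0,0,0,0.1],[0,-0.45,4,0,0,0,0.1],[0,0,3,0,0,0,0.1],[0,0,2,0,0,0,0.1],[0,0,0.8,0,0,0,0.1],[0,0,0,0,0,0,0.1],[0,0,0,0,0,0,0.1]]]}}

```text
time_s: 22.15
tcp_pos: [0.4664, 0.0566, 0.0453]
ee_rot: [[-1.0, -0.001, 0.002], [-0.001, 1.0, 0.002], [-0.002, 0.002, -1.0]]
wrist_force: [-0.3, -0.2, 0.3]
gripper_width: 0.548
```

```bash
python3 - <<'E'
from plan import *
s()
c=cam("scene"); crop(c,245,165,305,225,9,"s16.png")
E
```

```text
t 22.15 tcp [0.4664 0.0566 0.0453] x [-1.    -0.001 -0.002] z [ 0.002  0.002 -1.   ] w 0.548 F [-0.3 -0.2  0.3] J [ 27.  20. -34.  -0. -36. -27.]
```

View pics/s16.png

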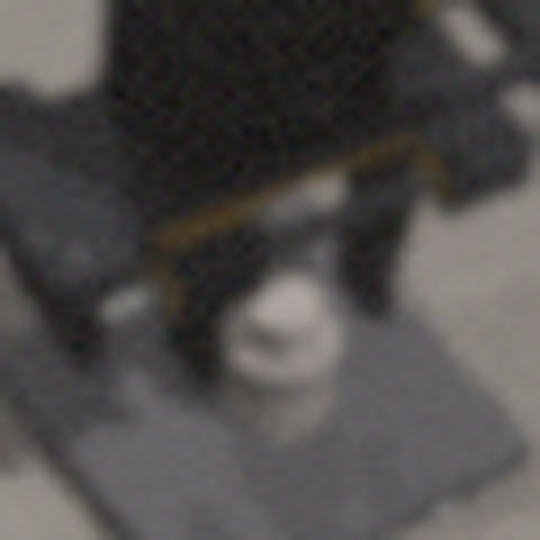

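>>> {"name": "move_arm", "arguments": {"series": [[[0,-0.1,0,0,0,0,0.1],[0,0,0,0,0,0,-1],[0,0,0,0,0,0,-1],[0,0,0,0,0,0,-1],[0,0,0,0,0,0,-1],[0,0,0,0,0,0,-1],[0,0,0,0,0,0,-1]]]}}

```text
time_s: 23.08
tcp_pos: [0.4656, 0.0551, 0.0446]
ee_rot: [[-1.0, -0.0, -0.0], [-0.0, 1.0, 0.002], [0.0, 0.002, -1.0]]
wrist_force: [-0.1, -0.6, 0.2]
gripper_width: 0.245
```

>>> {"name": "move_arm", "arguments": {"series": [[[0,0,-1,0,0,0,-1],[0,0,-3,0,0,0,-1],[0,0,-3,0,0,0,-1],[0,0,-1,0,0,0,-1],[0,0,0,0,0,0,-1],[0,0,0,0,0,0,-1]]]}}

```text
time_s: 23.82
tcp_pos: [0.4649, 0.0547, 0.1235]
ee_rot: [[-1.0, 0.0, -0.002], [0.0, 1.0, 0.001], [0.002, 0.001, -1.0]]
wrist_force: [-0.2, -0.5, -1.8]
gripper_width: 0.243
```

```bash
python3 - <<'E'
from plan import *
s()
t=cam("top"); c=cam("scene"); crop(c,245,135,305,195,9,"s17.png"); crop(t,210,170,280,240,8,"t17.png")
print([tuple(np.round(v,4)) for v in ()])
_,p,R=st()
for nm,w in dict(W0=(.574,-.210),W1=(.568,-.272),W2=(.5125,-.204)).items(): print(nm,np.round((np.array(w)-p[:2])*100,2))
E
```

```text
t 23.82 tcp [0.4649 0.0547 0.1235] x [-1.     0.     0.002] z [-0.002  0.001 -1.   ] w 0.243 F [-0.2 -0.5 -1.8] J [ 27.  13. -29.  -0. -48. -26.]
[]
W0 [ 10.9  -26.47]
W1 [ 10.3  -32.67]
W2 [  4.75 -25.87]
```

View pics/s17.png

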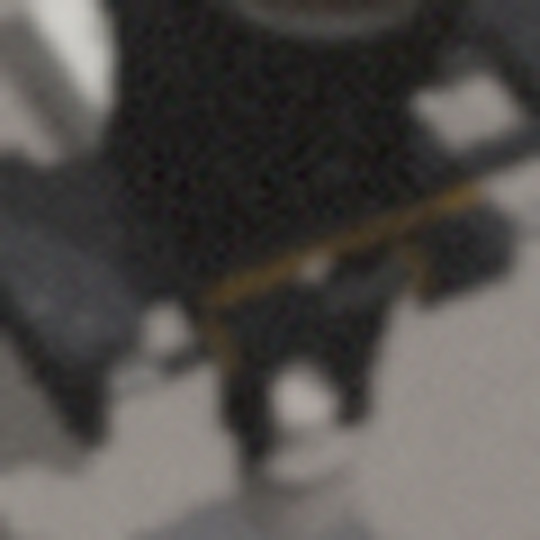

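Held by the nose: opening 21 mm, and the nose is visible at crop (303,400). Carrying it to well1.

>>> {"name": "move_arm", "arguments": {"series": [[[-1.2,-3.5,0,0,0,0,-1],[-1.5,-5.0,0,0,0,0,-1],[-1.6,-5.0,0,0,0,0,-1],[-1.6,-5.0,0,0,0,0,-1],[-1.6,-5.0,0,0,0,0,-1],[-1.5,-5.0,0,0,0,0,-1],[-1.3,-4.2,0,0,0,0,-1],[0,0,2,0,0,0,-1],[0,0,2,0,0,0,-1],[0,0,0,0,0,0,-1],[0,0,0,0,0,0,-1]]]}}

```text
time_s: 25.3
tcp_pos: [0.5692, -0.272, 0.0842]
ee_rot: [[-1.0, -0.001, 0.0], [-0.001, 1.0, 0.001], [-0.0, 0.001, -1.0]]
wrist_force: [0.7, -1.4, -1.1]
gripper_width: 0.239
```

```bash
python3 - <<'E'
from plan import *
s()
t=cam("top"); c=cam("scene"); crop(c,165,90,255,180,7,"s18.png"); crop(t,310,140,390,220,7,"t18.png")
_,p,R=st(); print(((proj(c,[p[0],p[1],p[2]-.0325])-[165,90])*7).round(),((proj(c,[.568,-.272,.032])-[165,90])*7).round())
E
```

```text
t 25.3 tcp [ 0.5692 -0.272   0.0842] x [-1.    -0.001 -0.   ] z [ 0.     0.001 -1.   ] w 0.239 F [ 0.7 -1.4 -1.1] J [-11.  30.  -9.  -0. -52.  11.]
[183. 320.] [191. 353.]
```

View pics/s18.png

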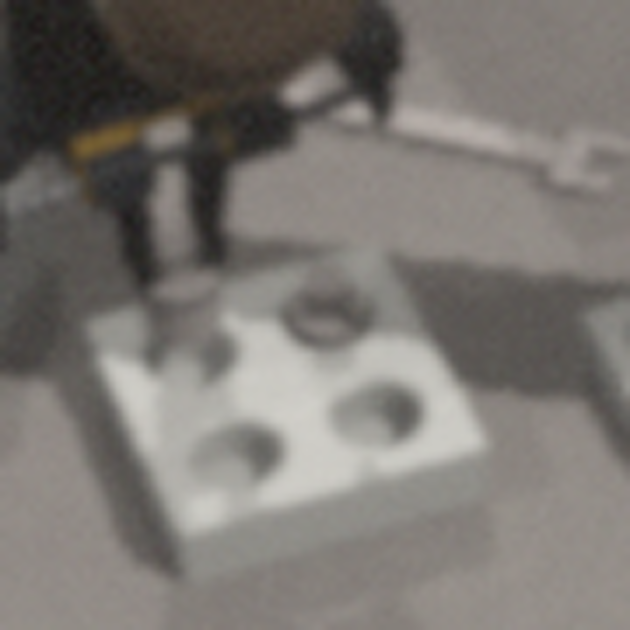

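View pics/t18.png

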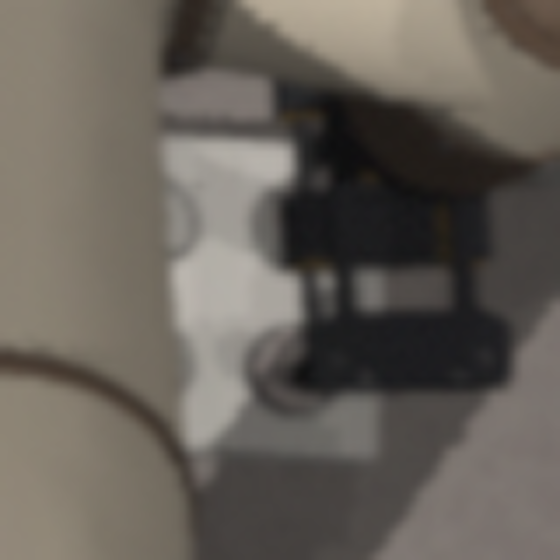

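The piston hangs at crop (185,320), right above the well1 mouth at (191,353). Lowering.

>>> {"name": "move_arm", "arguments": {"series": [[[0.1,0,1,0,0,0,-1],[0,0,1,0,0,0,-1],[0,0,0.8,0,0,0,-1],[0,0,0.7,0,0,0,-1],[0,0,0.4,0,0,0,-1],[0,0,0,0,0,0,-1],[0,0,0,0,0,0,-1]]]}}

```text
time_s: 26.28
tcp_pos: [0.5681, -0.2719, 0.0453]
ee_rot: [[-1.0, -0.0, 0.001], [-0.0, 1.0, 0.002], [-0.001, 0.002, -1.0]]
wrist_force: [0.5, -0.4, -1.9]
gripper_width: 0.24
```

>>> {"name": "move_arm", "arguments": {"series": [[[0,0,0.2,0,0,0,-1],[0,0,0.15,0,0,0,-1],[0,0,0,0,0,0,-1]]]}}

```text
time_s: 26.65
tcp_pos: [0.5677, -0.2718, 0.0414]
ee_rot: [[-1.0, -0.0, -0.0], [-0.0, 1.0, 0.002], [0.0, 0.002, -1.0]]
wrist_force: [-0.3, -0.0, -0.9]
gripper_width: 0.239
```

Free entry, no wall contact. Touch down, then release with a small opening and lift off.

>>> {"name": "move_arm", "arguments": {"series": [[[0,0,0.12,0,0,0,-1],[0,0,0,0,0,0,-1]]]}}

```text
time_s: 26.9
tcp_pos: [0.568, -0.2719, 0.0406]
ee_rot: [[-1.0, -0.0, 0.0], [-0.0, 1.0, 0.002], [-0.0, 0.002, -1.0]]
wrist_force: [-0.9, -0.5, 0.4]
gripper_width: 0.237
```

>>> {"name": "move_arm", "arguments": {"series": [[[0,0,0.05,0,0,0,-1],[0,0,0,0,0,0,-0.2],[0,0,0,0,0,0,-0.1],[0,0,0,0,0,0,-0.1],[0,0,-1,0,0,0,-0.1],[0,0,-3,0,0,0,-0.1],[0,0,-4,0,0,0,0],[0,0,-2,0,0,0,0.1]]]}}

```text
time_s: 27.9
tcp_pos: [0.5691, -0.2724, 0.1433]
ee_rot: [[-1.0, -0.001, 0.005], [-0.001, 1.0, 0.0], [-0.005, 0.0, -1.0]]
wrist_force: [0.3, -0.1, -0.3]
gripper_width: 0.524
```

```bash
python3 - <<'E'
from plan import *
s()
plan(np.array([.6587,.0278,.13]),Rdown(180),6,.1)
t=cam("top"); c=cam("scene"); crop(c,165,90,255,180,7,"s19.png")
E
```

```text
t 27.9 tcp [ 0.5691 -0.2724  0.1433] x [-1.    -0.001 -0.005] z [ 0.005  0.    -1.   ] w 0.524 F [ 0.3 -0.1 -0.3] J [-11.  26.  -5.  -0. -59.  11.]
rot total [0.  0.3 0. ] dist 31.36
max shift 5.0 
[[[-1.5, 5.0, 0.23, 0.0, 0.04, 0.01, 0.1],[-1.49, 5.0, 0.23, 0.0, 0.04, 0.01, 0.1],[-1.49, 5.0, 0.23, 0.0, 0.04, 0.01, 0.1],[-1.49, 5.0, 0.23, 0.0, 0.04, 0.01, 0.1],[-1.49, 5.0, 0.22, 0.0, 0.04, 0.01, 0.1],[-1.49, 5.0, 0.22, 0.0, 0.04, 0.01, 0.1]]]
```

View pics/s19.png

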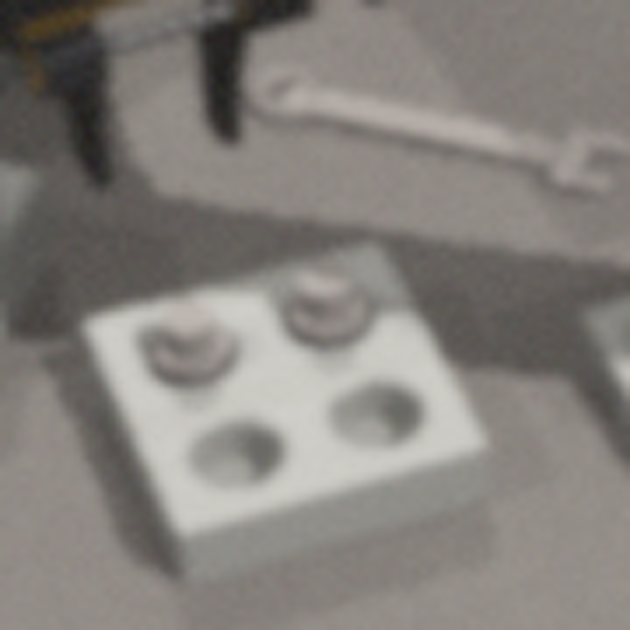

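Piston c is seated in well1 at crop (187,345), level with piston d at (325,310). Next is the standing piston at (0.659, 0.028).

>>> {"name": "move_arm", "arguments": {"series": [[[-1.2,4.0,0,0,0,0,0.1],[-1.5,5.2,0,0,0,0,0.1],[-1.6,5.4,0,0,0,0,0.1],[-1.6,5.4,0,0,0,0,0.1],[-1.6,5.4,0,0,0,0,0.1],[-1.5,4.6,0,0,0,0,0.1],[0,0,2,0,0,0,0.1],[0,0,2,0,0,0,0.1],[0,0,0,0,0,0,0.1],[0,0,0,0,0,0,0.1]]]}}

```text
time_s: 29.25
tcp_pos: [0.6581, 0.0279, 0.1006]
ee_rot: [[-1.0, -0.0, 0.0], [-0.0, 1.0, 0.002], [-0.0, 0.002, -1.0]]
wrist_force: [0.3, -0.2, -0.0]
gripper_width: 0.548
```

```bash
python3 - <<'E'
from plan import *
s()
plan(np.array([.6587,.0278,.0335]),Rdown(180),5,.1)
t=cam("top"); c=cam("scene"); crop(c,175,180,245,250,8,"s20.png")
E
```

```text
t 29.25 tcp [0.6581 0.0279 0.1006] x [-1. -0. -0.] z [ 0.     0.002 -1.   ] w 0.548 F [ 0.3 -0.2 -0. ] J [ 16.  31.  -3.  -0. -56. -16.]
rot total [0.1 0.  0. ] dist 6.71
max shift 1.34 
[[[-0.01, -0.0, 1.34, 0.02, 0.0, 0.0, 0.1],[-0.01, -0.0, 1.34, 0.02, 0.0, 0.0, 0.1],[-0.01, -0.0, 1.34, 0.02, 0.0, 0.0, 0.1],[-0.01, -0.0, 1.34, 0.02, 0.0, 0.0, 0.1],[-0.01, -0.0, 1.34, 0.02, 0.0, 0.0, 0.1]]]
```

View pics/s20.png

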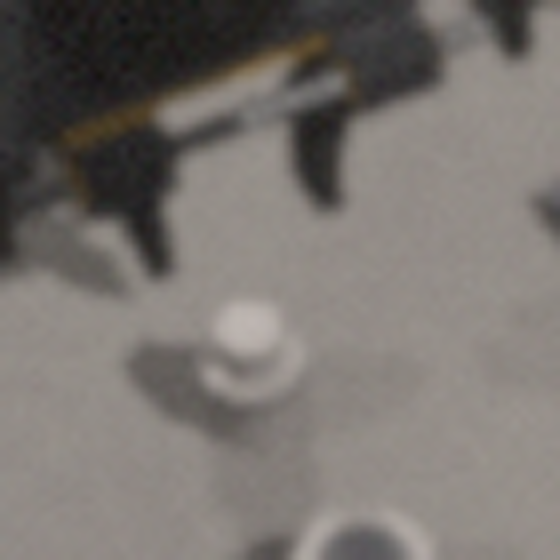

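The fingertips (crop (155,275) and (325,205)) are symmetric above the nose at (248,325). Descend and grip.

>>> {"name": "move_arm", "arguments": {"series": [[[0,0,3,0,0,0,0.1],[0,0,2.5,0,0,0,0.1],[0,0,1.2,0,0,0,0.1],[0,0,0,0,0,0,0.1],[0,0,0,0,0,0,-1],[0,0,0,0,0,0,-1],[0,0,0,0,0,0,-1],[0,0,0,0,0,0,-1],[0,0,0,0,0,0,-1],[0,0,0,0,0,0,-1]]]}}

```text
time_s: 30.6
tcp_pos: [0.6582, 0.0283, 0.0339]
ee_rot: [[-1.0, -0.001, 0.001], [-0.001, 1.0, 0.002], [-0.001, 0.002, -1.0]]
wrist_force: [-0.6, 0.6, 3.0]
gripper_width: 0.237
```

>>> {"name": "move_arm", "arguments": {"series": [[[0,0,-1,0,0,0,-1],[0,0,-3,0,0,0,-1],[0,0,-3.5,0,0,0,-1],[0,0,-1.5,0,0,0,-1],[0,0,0,0,0,0,-1]]]}}

```text
time_s: 31.22
tcp_pos: [0.658, 0.0282, 0.1242]
ee_rot: [[-1.0, -0.0, 0.002], [-0.0, 1.0, 0.003], [-0.002, 0.003, -1.0]]
wrist_force: [-0.4, 0.6, -1.3]
gripper_width: 0.236
```

```bash
python3 - <<'E'
from plan import *
s()
_,p,R=st();
for nm,w in dict(W0=(.574,-.210),W2=(.5125,-.204)).items(): print(nm,np.round((np.array(w)-p[:2])*100,2))
t=cam("top"); c=cam("scene"); crop(c,175,160,245,230,8,"s21.png")
E
```

```text
t 31.23 tcp [0.658  0.0282 0.1242] x [-1.    -0.    -0.002] z [ 0.002  0.003 -1.   ] w 0.236 F [-0.4  0.6 -1.3] J [ 16.  30.  -2.  -0. -58. -16.]
W0 [ -8.4  -23.82]
W2 [-14.55 -23.22]
```

View pics/s21.png

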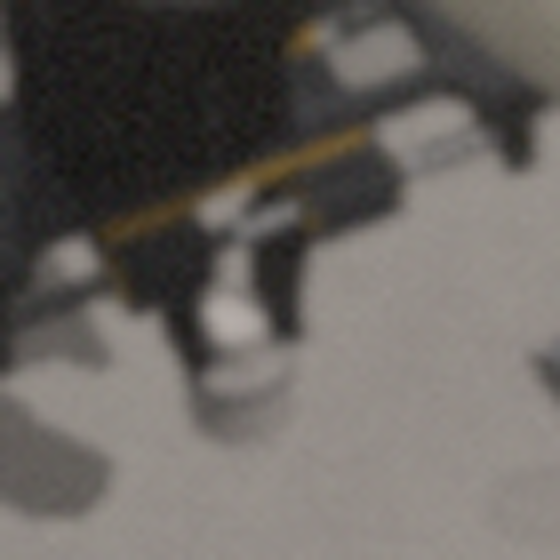

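The piston is held upright. Carrying it to well0.

>>> {"name": "move_arm", "arguments": {"series": [[[1.0,-3.0,0,0,0,0,-1],[1.6,-4.6,0,0,0,0,-1],[1.7,-4.8,0,0,0,0,-1],[1.7,-4.8,0,0,0,0,-1],[1.5,-4.2,0,0,0,0,-1],[0.9,-2.4,0,0,0,0,-1],[0,0,2,0,0,0,-1],[0,0,1.9,0,0,0,-1],[0,0,0,0,0,0,-1],[0,0,0,0,0,0,-1]]]}}

```text
time_s: 32.58
tcp_pos: [0.574, -0.2099, 0.0837]
ee_rot: [[-1.0, -0.001, -0.001], [-0.001, 1.0, 0.002], [0.001, 0.002, -1.0]]
wrist_force: [-0.2, 1.0, -0.8]
gripper_width: 0.245
```

```bash
python3 - <<'E'
from plan import *
s()
c=cam("scene"); crop(c,165,90,255,180,7,"s22.png")
_,p,R=st(); print(((proj(c,[p[0],p[1],p[2]-.034])-[165,90])*7).round(),((proj(c,[.574,-.21,.032])-[165,90])*7).round())
E
```

```text
t 32.58 tcp [ 0.574  -0.2099  0.0837] x [-1.    -0.001  0.001] z [-0.001  0.002 -1.   ] w 0.245 F [-0.2  1.  -0.8] J [ -5.  28. -12.  -0. -50.   5.]
[233. 421.] [237. 451.]
```

View pics/s22.png

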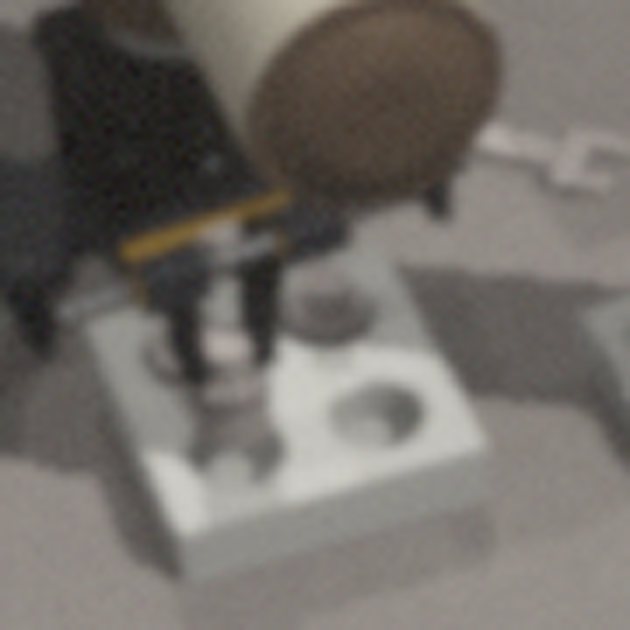

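The piston hangs at crop (235,415) over the well0 mouth at (237,451). Lowering.

>>> {"name": "move_arm", "arguments": {"series": [[[0,0,1,0,0,0,-1],[0,0,1,0,0,0,-1],[0,0,1,0,0,0,-1],[0,0,0.6,0,0,0,-1],[0,0,0.3,0,0,0,-1],[0,0,0.15,0,0,0,-1],[0,0,0,0,0,0,-1],[0,0,0,0,0,0,-1]]]}}

```text
time_s: 33.62
tcp_pos: [0.5741, -0.2099, 0.0438]
ee_rot: [[-1.0, -0.0, 0.001], [-0.0, 1.0, 0.002], [-0.001, 0.002, -1.0]]
wrist_force: [0.1, -0.3, -0.9]
gripper_width: 0.244
```

>>> {"name": "move_arm", "arguments": {"series": [[[0,0,0.15,0,0,0,-1],[0,0,0.1,0,0,0,-1],[0,0,0,0,0,0,-1]]]}}

```text
time_s: 34.0
tcp_pos: [0.5742, -0.2099, 0.0418]
ee_rot: [[-1.0, -0.001, 0.001], [-0.001, 1.0, 0.001], [-0.001, 0.001, -1.0]]
wrist_force: [-0.8, 0.8, 4.9]
gripper_width: 0.24
```

Seated at the expected height, with 5 N of contact. Release and lift.

>>> {"name": "move_arm", "arguments": {"series": [[[0,0,0,0,0,0,-0.2],[0,0,0,0,0,0,-0.1],[0,0,0,0,0,0,-0.1],[0,0,-1,0,0,0,-0.1],[0,0,-3,0,0,0,-0.1],[0,0,-4,0,0,0,0],[0,0,-2,0,0,0,0.1]]]}}

```text
time_s: 34.88
tcp_pos: [0.5751, -0.2103, 0.1443]
ee_rot: [[-1.0, -0.001, 0.005], [-0.001, 1.0, 0.001], [-0.005, 0.001, -1.0]]
wrist_force: [0.5, -0.1, -0.6]
gripper_width: 0.531
```

```bash
python3 - <<'E'
from plan import *
s()
plan(np.array([.6437,.2253,.145]),Rdown(180),9,.1)
c=cam("scene"); crop(c,165,90,255,180,7,"s23.png")
E
```

```text
t 34.88 tcp [ 0.5751 -0.2103  0.1443] x [-1.    -0.001 -0.005] z [ 0.005  0.001 -1.   ] w 0.531 F [ 0.5 -0.1 -0.6] J [ -5.  24.  -8.  -0. -58.   5.]
rot total [0.  0.3 0. ] dist 44.1
max shift 4.84 
[[[-0.77, 4.84, -0.0, 0.0, 0.03, 0.0, 0.1],[-0.77, 4.84, -0.0, 0.0, 0.03, 0.0, 0.1],[-0.76, 4.84, -0.0, 0.0, 0.03, 0.0, 0.1],[-0.76, 4.84, -0.0, 0.0, 0.03, 0.0, 0.1],[-0.76, 4.84, -0.0, 0.0, 0.03, 0.0, 0.1],[-0.76, 4.84, -0.01, 0.0, 0.03, 0.0, 0.1],[-0.76, 4.84, -0.01, 0.0, 0.03, 0.0, 0.1],[-0.76, 4.84, -0.01, 0.0, 0.03, 0.0, 0.1],[-0.76, 4.84, -0.01, 0.0, 0.03, 0.0, 0.1]]]
```

View pics/s23.png

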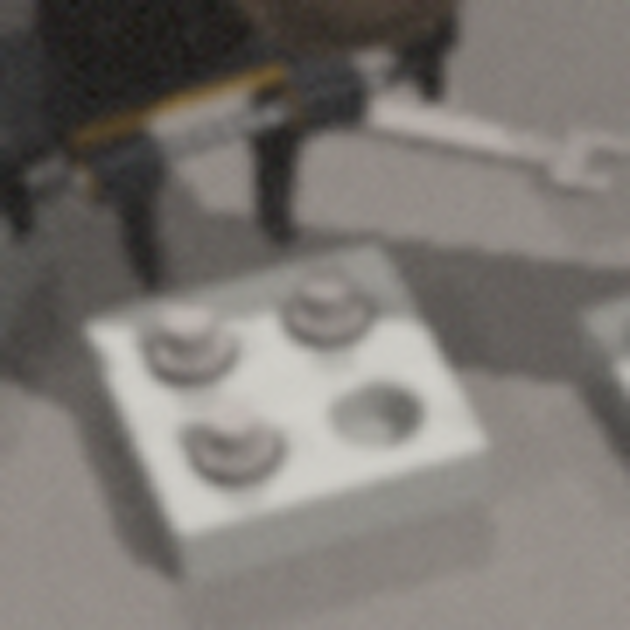

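Well0 is filled at crop (237,445). Next, the last piston at (0.644, 0.225).

>>> {"name": "move_arm", "arguments": {"series": [[[-0.6,4.0,0,0,0,0,0.1],[-0.8,5.0,0,0,0,0,0.1],[-0.8,5.0,0,0,0,0,0.1],[-0.8,5.0,0,0,0,0,0.1],[-0.8,5.0,0,0,0,0,0.1],[-0.8,5.0,0,0,0,0,0.1],[-0.8,5.0,0,0,0,0,0.1],[-0.8,5.0,0,0,0,0,0.1],[-0.6,4.6,0,0,0,0,0.1],[0,0,3,0,0,0,0.1],[0,0,1.4,0,0,0,0.1],[0,0,0,0,0,0,0.1]]]}}

```text
time_s: 36.42
tcp_pos: [0.6409, 0.2251, 0.0962]
ee_rot: [[-1.0, 0.0, -0.003], [0.0, 1.0, -0.0], [0.003, -0.0, -1.0]]
wrist_force: [-0.5, -0.0, 0.2]
gripper_width: 0.549
```

```bash
python3 - <<'E'
from plan import *
s()
plan(np.array([.6437,.2253,.0335]),Rdown(180),5,.1)
c=cam("scene"); crop(c,210,230,280,300,8,"s24.png")
E
```

```text
t 36.42 tcp [0.6409 0.2251 0.0962] x [-1.     0.     0.003] z [-0.003 -0.    -1.   ] w 0.549 F [-0.5 -0.   0.2] J [ 33.  33.  -0.  -0. -57. -33.]
rot total [-0.  -0.2 -0. ] dist 6.28
max shift 1.25 
[[[-0.06, 0.0, 1.25, -0.0, -0.03, -0.0, 0.1],[-0.06, 0.0, 1.25, -0.0, -0.03, -0.0, 0.1],[-0.06, 0.0, 1.25, -0.0, -0.03, -0.0, 0.1],[-0.06, 0.0, 1.25, -0.0, -0.03, -0.0, 0.1],[-0.06, 0.0, 1.25, -0.0, -0.03, -0.0, 0.1]]]
```

View pics/s24.png

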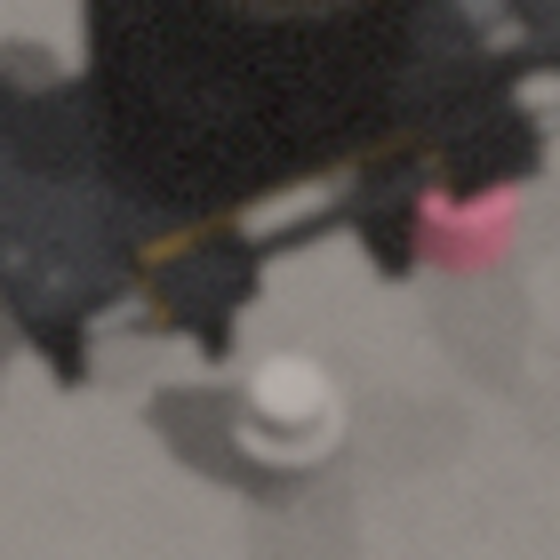

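The fingertips at (215,350) and (395,275) straddle the nose at (287,390). A 2.5 mm x correction is needed. Descend and grip.

>>> {"name": "move_arm", "arguments": {"series": [[[-0.25,0,2.5,0,0,0,0.1],[0,0,2.4,0,0,0,0.1],[0,0,1.3,0,0,0,0.1],[0,0,0,0,0,0,0.1],[0,0,0,0,0,0,-1],[0,0,0,0,0,0,-1],[0,0,0,0,0,0,-1],[0,0,0,0,0,0,-1],[0,0,0,0,0,0,-1],[0,0,0,0,0,0,-1]]]}}

```text
time_s: 37.72
tcp_pos: [0.6442, 0.2263, 0.0362]
ee_rot: [[-1.0, -0.0, 0.0], [-0.0, 1.0, 0.002], [-0.0, 0.002, -1.0]]
wrist_force: [-1.2, 0.1, 3.6]
gripper_width: 0.243
```

>>> {"name": "move_arm", "arguments": {"series": [[[0,0,-1,0,0,0,-1],[0,0,-3,0,0,0,-1],[0,0,-4,0,0,0,-1],[0,0,-1.5,0,0,0,-1],[0,0,0,0,0,0,-1]]]}}

```text
time_s: 38.35
tcp_pos: [0.6445, 0.2263, 0.1314]
ee_rot: [[-1.0, 0.0, 0.001], [0.0, 1.0, 0.003], [-0.001, 0.003, -1.0]]
wrist_force: [0.4, -0.2, -1.6]
gripper_width: 0.235
```

```bash
python3 - <<'E'
from plan import *
s()
_,p,R=st(); print(np.round((np.array([.5125,-.204])-p[:2])*100,2))
c=cam("scene"); crop(c,210,200,280,270,8,"s25.png")
E
```

```text
t 38.35 tcp [0.6445 0.2263 0.1314] x [-1.     0.    -0.001] z [ 0.001  0.003 -1.   ] w 0.235 F [ 0.4 -0.2 -1.6] J [ 33.  31.   2.  -0. -61. -33.]
[-13.2  -43.03]
```

View pics/s25.png

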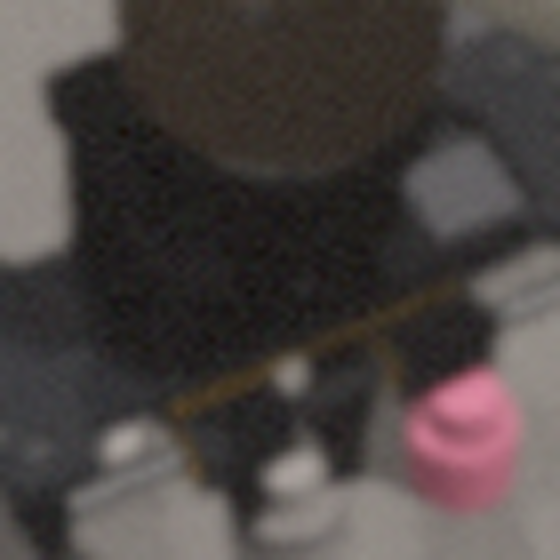

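Held, TCP about 13 mm above the mid-point. Carrying it to well2.

>>> {"name": "move_arm", "arguments": {"series": [[[1.0,-3.3,0,0,0,0,-1],[1.6,-5.2,0,0,0,0,-1],[1.6,-5.2,0,0,0,0,-1],[1.6,-5.2,0,0,0,0,-1],[1.6,-5.2,0,0,0,0,-1],[1.6,-5.2,0,0,0,0,-1],[1.6,-5.2,0,0,0,0,-1],[1.5,-5.0,0,0,0,0,-1],[1.1,-3.5,0,0,0,0,-1],[0,0,2.5,0,0,0,-1],[0,0,1.8,0,0,0,-1],[0,0,0,0,0,0,-1]]]}}

```text
time_s: 39.9
tcp_pos: [0.5098, -0.2037, 0.0839]
ee_rot: [[-1.0, 0.001, -0.007], [0.001, 1.0, 0.003], [0.007, 0.003, -1.0]]
wrist_force: [-0.9, -0.2, -1.7]
gripper_width: 0.238
```

```bash
python3 - <<'E'
from plan import *
s()
c=cam("scene"); crop(c,165,90,255,180,7,"s26.png")
_,p,R=st(); print(((proj(c,[p[0],p[1],p[2]-.036])-[165,90])*7).round(),((proj(c,[.5125,-.204,.032])-[165,90])*7).round())
s()
E
```

```text
t 39.9 tcp [ 0.5098 -0.2037  0.0839] x [-1.     0.001  0.007] z [-0.007  0.003 -1.   ] w 0.238 F [-0.9 -0.2 -1.7] J [ -5.  23. -20.  -0. -47.   5.]
[378. 382.] [376. 411.]
t 39.95 tcp [ 0.5111 -0.2038  0.0853] x [-1.    -0.     0.004] z [-0.004  0.002 -1.   ] w 0.24 F [-0.1 -0.3 -1.3] J [ -5.  23. -20.  -0. -47.   5.]
```

View pics/s26.png

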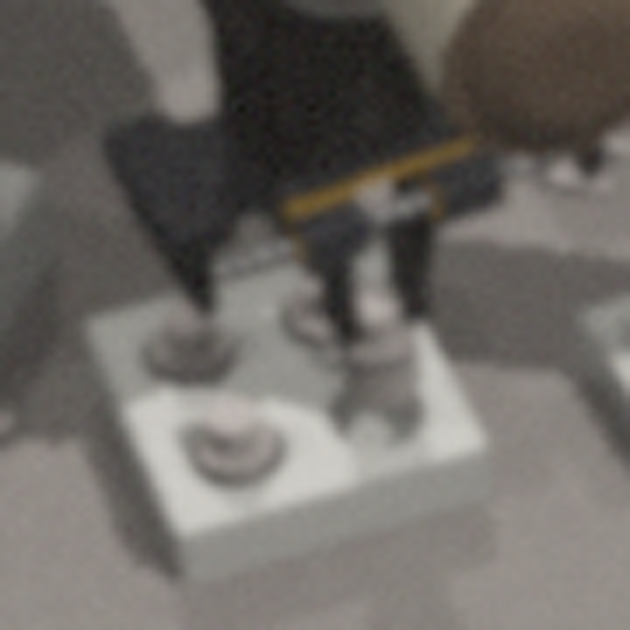

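The piston hangs at crop (380,385) over the well2 mouth at (376,411). Lowering.

>>> {"name": "move_arm", "arguments": {"series": [[[-0.05,0,0,0,0,0,-1],[0,0,1,0,0,0,-1],[0,0,1,0,0,0,-1],[0,0,1,0,0,0,-1],[0,0,0.5,0,0,0,-1],[0,0,0.2,0,0,0,-1],[0,0,0,0,0,0,-1],[0,0,0,0,0,0,-1]]]}}

```text
time_s: 40.95
tcp_pos: [0.5131, -0.2039, 0.0503]
ee_rot: [[-1.0, -0.0, 0.001], [-0.0, 1.0, 0.002], [-0.001, 0.002, -1.0]]
wrist_force: [0.1, -0.1, -1.4]
gripper_width: 0.243
```

>>> {"name": "move_arm", "arguments": {"series": [[[0,0,0.3,0,0,0,-1],[0,0,0.2,0,0,0,-1],[0,0,0,0,0,0,-1]]]}}

```text
time_s: 41.32
tcp_pos: [0.5127, -0.2038, 0.0447]
ee_rot: [[-1.0, -0.0, -0.0], [-0.0, 1.0, 0.002], [0.0, 0.002, -1.0]]
wrist_force: [0.3, -0.5, -1.4]
gripper_width: 0.237
```

>>> {"name": "move_arm", "arguments": {"series": [[[0,0,0.12,0,0,0,-1],[0,0,0,0,0,0,-1]]]}}

```text
time_s: 41.58
tcp_pos: [0.5129, -0.2039, 0.0442]
ee_rot: [[-1.0, -0.0, 0.0], [-0.0, 1.0, 0.002], [-0.0, 0.002, -1.0]]
wrist_force: [-1.3, 0.4, 2.2]
gripper_width: 0.237
```

>>> {"name": "move_arm", "arguments": {"series": [[[0,0,0,0,0,0,-0.2],[0,0,0,0,0,0,-0.1],[0,0,0,0,0,0,-0.1],[0,0,-1,0,0,0,-0.1],[0,0,-3,0,0,0,-0.1],[0,0,-4,0,0,0,0],[0,4,-3,0,0,0,0.1],[0,5,-2,0,0,0,0.1],[0,6,0,0,0,0,0.1],[0,6,0,0,0,0,0.1],[0,5,0,0,0,0,0.1],[0,0,0,0,0,0,0.1]]]}}

```text
time_s: 43.08
tcp_pos: [0.5131, 0.0589, 0.1751]
ee_rot: [[-1.0, -0.005, 0.002], [-0.005, 1.0, 0.002], [-0.002, 0.002, -1.0]]
wrist_force: [0.1, -0.2, 0.0]
gripper_width: 0.549
```

```bash
python3 - <<'E'
from plan import *
s()
t=cam("top"); c=cam("scene"); crop(c,165,90,255,180,7,"s27.png"); cv2.imwrite("pics/top27.png",t[0]); cv2.imwrite("pics/scene27.png",c[0]);crop(t,310,145,380,215,8,"t27.png")
E
```

```text
t 43.08 tcp [0.5131 0.0589 0.1751] x [-1.    -0.005 -0.002] z [ 0.002  0.002 -1.   ] w 0.549 F [ 0.1 -0.2  0. ] J [ 25.  14. -19.  -0. -57. -24.]
```

View pics/s27.png

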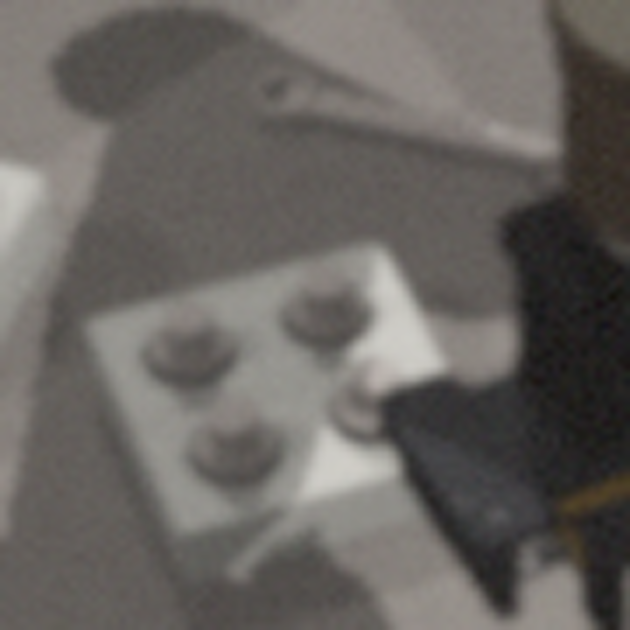

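View pics/t27.png

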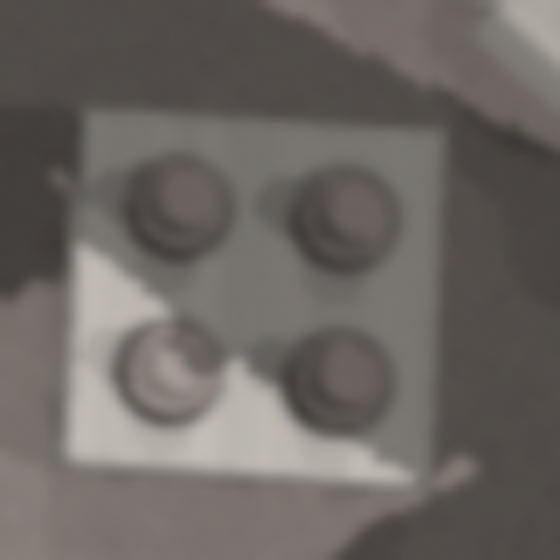

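View pics/scene27.png

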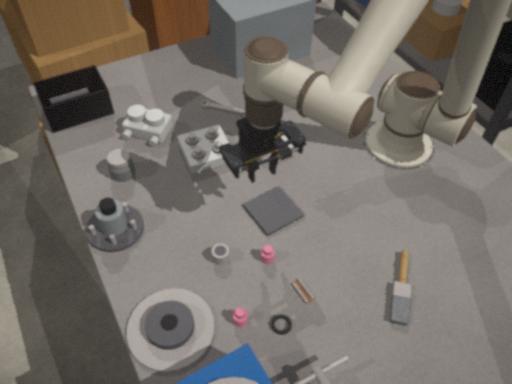

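All four wells are filled, the bystanders are where they were (wide piston (220,251), ring (281,324), wrench (225,108)), and the arm is clear. One last number check before handing in.

```bash
python3 - <<'E'
from loc import *
for n,q,w in [("W0",(184,199),(.574,-.210)),("W1",(352,214),(.568,-.272)),("W2",(172,366),(.5125,-.204)),("d",(347,377),(.507,-.266))]:
    p=toplane(t,f(*q,310,145,8),.054)[:2]; print(n,p.round(4),((p-w)*1000).round(1))
r.finish_job()
E
```

```text
W0 [ 0.5727 -0.2084] [-1.3  1.6]
W1 [ 0.5655 -0.2697] [-2.5  2.3]
W2 [ 0.5106 -0.201 ] [-1.9  3. ]
d [ 0.505  -0.2645] [-2.   1.5]
the job is handed in; nothing more can be done
```

All three loose pistons are in the carrier's empty wells, nose up, and I handed the job in at about 43 s of the 67 s allowed. `finish_job()` gave no verdict, so the results below are from my own checks.

**What I did:** I stood the lying piston nose up on the steel plate, let go of it and checked it in both views. I then took it again by the nose and put it in well1. The two standing pistons, taken by their noses, went into well0 and well2.

**What went wrong on the way:** My first grip on the lying piston was too near its base. At the plate the fingertips touched first, at about 22 N. I laid the piston back on the rest, regripped it nearer the nose and it then stood cleanly.

**Last checks:**
- **Depth:** Each piston touched down within about 1 mm of the expected height in its well, at 5 N or less (well1 only about 0.4 N).
- **Position:** In the last top view the noses measured 2 to 3.5 mm from the well centres. Piston d, which was never touched, showed an offset of 2.5 mm in the same direction, so most of that looks like camera bias. The limit is 6 mm.
- **Surroundings:** The arm was clear of everything. In the last scene view the wide piston, ring and wrench were where they started. I did not check the brush separately.

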